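# Set out ignition coils in reverse order on the market stall

### The job

Move the four ignition coils from the black plastic stock tray into the wooden display rack, one to a bay and in reverse order, so that the customers across the table read the row as you did: the coil at the left end of the tray goes to the right end of the rack, and so on, left and right as seen from the robot. Keep the coils upright, set them down rather than drop them, leave each standing free on its bay's floor, and do not disturb the bell, the wrench and the mug.

Things in the scene. Friction and masses are not known exactly. Their poses are not given: they have to be found in the camera images.
- coil_red: loose ignition coil with a red can, about 0.35 kg: an upright cylinder of 46 mm diameter and 80 mm height with a steel band low down, and on top a narrower black cap narrowing to a 20 mm wide tower, 98 mm tall in all; stands on its flat underside. Grip it across the can, 50 to 75 mm above the underside, any way round. Origin: centre of the underside; z along its axis to the tower
- coil_yellow: loose ignition coil with a yellow can, about 0.35 kg: an upright cylinder of 46 mm diameter and 80 mm height with a steel band low down, and on top a narrower black cap narrowing to a 20 mm wide tower, 98 mm tall in all; stands on its flat underside. Grip it across the can, 50 to 75 mm above the underside, any way round. Origin: centre of the underside; z along its axis to the tower
- coil_blue: loose ignition coil with a blue can, about 0.35 kg: an upright cylinder of 46 mm diameter and 80 mm height with a steel band low down, and on top a narrower black cap narrowing to a 20 mm wide tower, 98 mm tall in all; stands on its flat underside. Grip it across the can, 50 to 75 mm above the underside, any way round. Origin: centre of the underside; z along its axis to the tower
- coil_white: loose ignition coil with a white can, about 0.35 kg: an upright cylinder of 46 mm diameter and 80 mm height with a steel band low down, and on top a narrower black cap narrowing to a 20 mm wide tower, 98 mm tall in all; stands on its flat underside. Grip it across the can, 50 to 75 mm above the underside, any way round. Origin: centre of the underside; z along its axis to the tower
- card_red: fixed red card, 66 mm square and 3 mm thick, in the bay of the stock tray where the red coil stands at the start (the coil within 6 mm of its middle); it stays there, so it still shows the red coil's old place. Origin: centre of its underside, which lies 6 mm above the table; the coil stands on its top, 9 mm above the table; axes parallel to the tray's
- card_yellow: fixed yellow card, 66 mm square and 3 mm thick, in the bay of the stock tray where the yellow coil stands at the start (the coil within 6 mm of its middle); it stays there, so it still shows the yellow coil's old place. Origin: centre of its underside, which lies 6 mm above the table; the coil stands on its top, 9 mm above the table; axes parallel to the tray's
- card_blue: fixed blue card, 66 mm square and 3 mm thick, in the bay of the stock tray where the blue coil stands at the start (the coil within 6 mm of its middle); it stays there, so it still shows the blue coil's old place. Origin: centre of its underside, which lies 6 mm above the table; the coil stands on its top, 9 mm above the table; axes parallel to the tray's
- card_white: fixed white card, 66 mm square and 3 mm thick, in the bay of the stock tray where the white coil stands at the start (the coil within 6 mm of its middle); it stays there, so it still shows the white coil's old place. Origin: centre of its underside, which lies 6 mm above the table; the coil stands on its top, 9 mm above the table; axes parallel to the tray's
- stock_tray: black and grey plastic stock tray, at the start a coil on a card of its colour in every bay; fixed, 92 mm deep (x), 338 mm long (y); four bays 72 mm square in a row, centres at x = 0, y = +123, +41, -41, -123 mm; walls 10 mm thick, tops 18 mm and bay floors 6 mm above the table. Origin: centre of its underside, on the table; x away from the robot, y to its left (yaw within 6 degrees)
- display_rack: brown wooden display rack, empty, in front of or behind the tray; fixed, 92 mm deep (x), 338 mm long (y); four bays 72 mm square in a row, centres at x = 0, y = +123, +41, -41, -123 mm; walls 10 mm thick, tops 18 mm and bay floors 6 mm above the table. Origin: centre of its underside, on the table; x away from the robot, y to its left (yaw within 6 degrees)
- bell: brass hand bell, 70 mm wide, 98 mm tall, loose, left of the work; not part of the job. Origin: centre of the underside
- wrench: steel wrench lying flat, loose, right of the work; not part of the job. Origin: its middle, on its underside
- mug: blue mug, 76 mm wide plus handle, 90 mm tall, loose, left of the work; not part of the job. Origin: centre of the underside
Mind the look-alikes: they are no part of the job. There is more than one size of the coil_white; the job needs the larger. There is more than one size of the coil_blue; the one meant has the size given above.

How it is judged:
By the outcome, as a careful person would: the job done as asked, in the order asked, and still so for the second after the job is handed in, with the robot touching nothing.
It also fails if it takes over 102 s, if anything falls off the work surface, if the arm or the gripper's body presses on something with over 40 N, if the wrist force passes 120 N, or if a joint passes its speed limit or range.

### The arm

A 7-joint arm with a two-finger parallel gripper is mounted at the origin on the work surface. World frame = base frame: x ahead of the robot, y to its left, z up, the work surface at z = 0. Lengths are in m, angles in rad, forces in N, time in s.
With the tool pointing down it reaches from about 0.425 to 0.925 m from the base axis. Payload 6.8 kg.
Tool frame: the origin (TCP) lies at the very end of the fingers, on their centre line; the grasp point (between the pads) lies 19 mm behind it; z points along the fingers, x is the direction in which the jaws open and shut, and the axes are right-handed (so a half turn about z gives the same grasp; the last joint's range is limited). The gripper opens to 85 mm and grips with 20 to 120 N. Pads are 22 mm wide; open, the fingers measure 114 mm over their backs; the gripper's body (76 mm by 85 mm) begins 54 mm behind the grasp point. The pads swing forward as they close: fully open they stand 13 mm farther back than shut.
Start: joints at [1.01, 0.477, 0.022, 1.555, -0.011, 1.109, -0.083], TCP at [0.295, -0.607, 0.209] pointing down, gripper open.
Joint ranges: [-2.96, 2.96], [-0.34, 2.1], [-1.41, 1.46], [0.24, 2.44], [-1.37, 4.51], [0.17, 1.92], [-2.96, 2.96]. Speed limits (rad/s): [2.39, 2.39, 3.14, 3.14, 3.14, 3.14, 3.14].

### API

Orientations are given as a unit quaternion [w, x, y, z].
In Python, from station import get_obs, read_camera, calibration, hand_in, recognise, outline_of, place_of gives the robot as it stands.
- The arm moves only by the tool move_arm, never from a script. Its argument "steps" is a list of rows, each an object with "fingers": the finger opening in mm, from 0 to 85.4; "translation": the shift along the world's x, y, z in mm, a list of three; "turn": the turn about the world's z in rad. In form: [{"fingers": fingers, "translation": [dx, dy, dz], "turn": turn}, ...]. A call has 1 to 10 rows; each row shifts and turns the commanded pose from where the row before left it; what a row does not reach is not made up. A row lasts 1/8 s, in which the tool goes at most 62.5 mm and 10.7 degrees, less where a joint would pass 70% of its speed; a pose out of reach is approached as far as the arm can. A call with a gripper value outside its range is refused whole. The fingers move at their own pace and stop on an object; "newtons" is the grip in N (left out, the last holds). Time passes only in rows, so rows that do not move let the fingers close. It gives the time, the measured TCP pose, the force and the opening at its end, in the units of the state.
- get_obs(): the state, without advancing time (a new reading comes with each control period).
- read_camera(name): name is "scene" or "top"; returns the picture (420x560x3 uint8, blue, green, red); there is no depth.
- calibration(name): a dict with "camera_matrix" (3x3 intrinsics, pixels), "rvec" (rotation vector, rad) and "tvec" (3), from world to camera coordinates, as OpenCV has them. Camera axes: x right, y down, z forward; pixel columns grow to the right and rows downward; lengths in m; the calibration is good to about 2 mm. A picture is of the moment at which its call begins. calibration takes no time and is no camera call.
- hand_in(): hands the job in, once; it reports no verdict.
Trained networks look in the newest picture that a camera, given by its name, has taken for a name from the list of things; names that differ only in an ending like _2 or _b are one class to them, and where a whole thing is asked for, a point or a joint stands for the part that bears it (a point fixed in the world has none). Each returns a list of dicts, best first, with "conf" (0 to 1); they miss things now and then, are a little off and sometimes report something else, mostly with a low value. They report only what shows in the picture. A call takes as long as a camera call. They do not tell look-alikes from the thing itself.
- recognise(camera, name): "xy" ([column, row] in pixels, amid what is visible of it).
- outline_of(camera, name): "mask" (420x560 bool, what is visible of it) and "xy" ([column, row] in pixels, amid what is visible of it).
- place_of(camera, name): "xy" ([column, row] in pixels: a listed point, or the origin of a listed thing).
The state is a dict: "t": time; "q": joint angles; "joint_vel": joint speeds; "joint_torque": joint torques, N m; "eef_pos": TCP position; "tool_rot": TCP orientation; "contact_force": force on the tool from outside, world axes, zero at the start; "torque": the same for the moment, N m; "gripper_width": opening from 0.0 (shut) to 1.0 (fully open).
Only numpy, scipy, OpenCV 4.12 (cv2) and the standard library are available. Lean on these libraries where they do the work, as an engineer would, in place of code of your own. Each camera call takes 0.05 s, during which the arm holds its last target.

## Working session

There is one attempt and no reset: what is moved stays moved. The work goes in short steps, Python scripts to look and compute and a tool call to move; the robot and the scene stay as the last step left them, time stands still between calls to the robot, and variables do not carry over. Pictures are saved under pics/ and viewed, and the job is handed in when it is done.

Besides the shell and the picture viewer there is one more tool, called after "Request:" as name([rows], argument=value, ...), one row to a line, values as JSON. move_arm: Moves the arm, as the interface text tells. Its arguments: {"type":"object","properties":{"steps":{"type":"array"},"newtons":{"type":"number"}},"required":["steps"]}

```bash
mkdir -p pics; ls; python3 - <<'E'
from station import *
import cv2
for n in("scene","top"):
    im=read_camera(n); cv2.imwrite(f"pics/{n}0.png",im)
o=get_obs();print(o)
for n in("scene","top"):print(calibration(n))
E
```

```text
pics
{'t': 0.1, 'q': array([ 1.00991526,  0.47776091,  0.02234871,  1.55633068, -0.01150727,
        1.10932463, -0.08306533]), 'joint_vel': array([-0.00156461, -0.00148056, -0.00122122, -0.00179518, -0.00097806,
       -0.00050619, -0.00125087]), 'joint_torque': array([ 3.31398296e-03, -5.97764146e+01,  1.61312733e+00, -2.81953686e+01,
        1.28225141e-02,  5.02938768e-03, -4.90618515e-05]), 'eef_pos': array([ 0.2950272 , -0.60647585,  0.20830319]), 'tool_rot': array([-3.97121334e-04,  8.47793799e-01, -5.30325330e-01, -7.48895812e-04]), 'contact_force': array([-0.56882892, -0.18299892, -0.39144293]), 'torque': array([0.04268233, 0.04557388, 0.01798945]), 'gripper_width': 1.0017552022409193}
{'camera_matrix': array([[460.76722396,   0.        , 277.4813053 ],
       [  0.        , 460.76722396, 213.52746047],
       [  0.        ,   0.        ,   1.        ]]), 'rvec': array([ 1.19153721,  2.28578442, -1.0235368 ]), 'tvec': array([ 0.3122491 , -0.26427614,  1.41846683])}
{'camera_matrix': array([[473.60074814,   0.        , 280.94414451],
       [  0.        , 473.60074814, 213.54636922],
       [  0.        ,   0.        ,   1.        ]]), 'rvec': array([ 2.08088593, -2.14042584,  0.23268927]), 'tvec': array([-0.00865449,  0.5462086 ,  0.96667156])}
```

View pics/scene0.png

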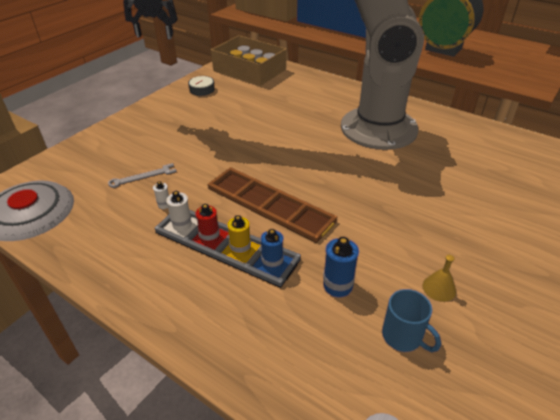

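View pics/top0.png

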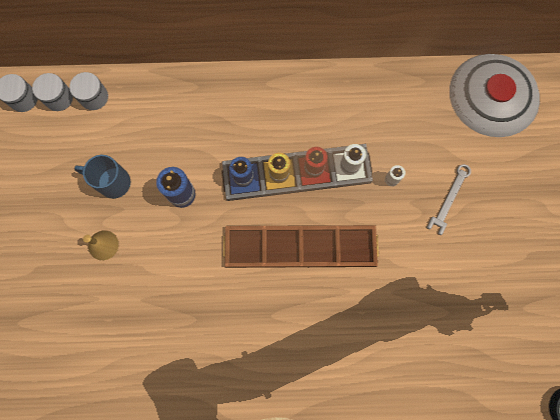

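The tray is the farther row, reading from the robot's left: blue, yellow, red, white. The brown rack is nearer the robot. Candidates in the top view:
- **Blue:** (240,172) in the tray on a blue card; (173,185) outside the tray and clearly larger, so a look-alike.
- **White:** (354,158) in the tray on a white card; (397,175) outside the tray and smaller, so a look-alike.
- **Red and yellow:** (316,160) and (279,167), one of each.

I choose the four in the tray. Next I check with a crop and measure.

```bash
cat >h.py <<'E'
import numpy as np, cv2
from station import *
from scipy.optimize import minimize
def proj(n,P):
    c=calibration(n); return cv2.projectPoints(np.asarray(P,float).reshape(-1,1,3),c["rvec"],c["tvec"],c["camera_matrix"],None)[0].reshape(-1,2)
def ray(n,uv,z):
    c=calibration(n);R=cv2.Rodrigues(c["rvec"])[0];K=c["camera_matrix"]
    d=R.T@np.linalg.inv(K)@np.array([uv[0],uv[1],1.]);o=-R.T@c["tvec"]
    return o+d*(z-o[2])/d[2]
def box(p):
    c,s=np.cos(p[2]),np.sin(p[2]);out=[]
    for z in(0,.018):
        for a,b in((1,1),(1,-1),(-1,-1),(-1,1)):
            x,y=a*.046,b*.169;out.append([p[0]+c*x-s*y,p[1]+s*x+c*y,z])
    return out
def coilpts(p,z0):
    t=np.linspace(0,2*np.pi,24,endpoint=False);out=[]
    for r,z in((.023,0),(.023,.08),(.010,.098)):
        out+= [[p[0]+r*np.cos(a),p[1]+r*np.sin(a),z0+z] for a in t]
    return out
def hullmask(uv,S=4):
    m=np.zeros((420*S,560*S),np.uint8)
    h=cv2.convexHull(((uv+.5)*S).astype(np.float32)); cv2.fillConvexPoly(m,np.round(h).astype(np.int32),255)
    return cv2.resize(m,(560,420),interpolation=cv2.INTER_AREA)/255.
E
python3 - <<'E'
from h import *
im=read_camera("top"); s=read_camera("scene")
a=cv2.resize(im[130:280,140:420],None,fx=2.8,fy=2.8,interpolation=cv2.INTER_CUBIC);cv2.imwrite("pics/crop1.png",a)
M={}
for n in("top","scene"):
  for o in("display_rack","stock_tray"):
    r=outline_of(n,o)
    for k,d in enumerate(r[:1]):
      m=d["mask"];M[n,o]=m; print(n,o,d["conf"],d["xy"],m.sum())
for n in("top","scene"):
  for o in("coil_red","coil_yellow","coil_blue","coil_white"):
    r=place_of(n,o)
    for d in r[:3]: print(n,o,round(d["conf"],2),np.round(d["xy"],1),np.round(ray(n,d["xy"],.009)*1000))
np.save("M.npy",M,allow_pickle=True)
for o in("display_rack","stock_tray"):
  for cams in(("top",),("scene",),("top","scene")):
    def f(p):
      e=0
      for n in cams:
        m=cv2.morphologyEx(M[n,o].astype(np.uint8),cv2.MORPH_CLOSE,np.ones((9,9))).astype(float)
        h=hullmask(proj(n,box(p))); e+=np.abs(h-m).sum()
      return e
    x0=ray(cams[0],np.argwhere(M[cams[0],o]).mean(0)[::-1],.01)
    b=minimize(f,[x0[0],x0[1],0.],method="Nelder-Mead",options=dict(initial_simplex=[[x0[0],x0[1],0],[x0[0]+.01,x0[1],0],[x0[0],x0[1]+.01,0],[x0[0],x0[1],.06]],xatol=1e-4))
    print(o,cams,b.x,b.fun)
E
```

```text
top display_rack 0.73 [253.2, 187.0] 342
top stock_tray 0.63 [293.8, 177.7] 2211
scene display_rack 0.92 [273.8, 203.5] 3882
scene stock_tray 0.6 [223.0, 256.6] 2098
top coil_red 0.73 [315.  169.8] [ 658. -106.    9.]
top coil_yellow 0.73 [275.6 172.3] [655. -15.   9.]
top coil_blue 0.93 [183.4 192.5] [612. 198.   9.]
top coil_blue 0.72 [244.7 173.4] [654.  57.   9.]
top coil_white 0.85 [346.7 162.5] [ 674. -181.    9.]
top coil_white 0.67 [449.2 198.5] [ 581. -411.    9.]
top coil_white 0.66 [393.4 177.5] [ 635. -287.    9.]
scene coil_red 0.94 [209.3 237.9] [ 665. -105.    9.]
scene coil_yellow 0.96 [239.2 248.8] [653. -27.   9.]
scene coil_yellow 0.54 [238.3 247.7] [651. -30.   9.]
scene coil_yellow 0.15 [272.8 261.5] [641.  57.   9.]
scene coil_blue 0.86 [270.5 259. ] [638.  49.   9.]
scene coil_blue 0.68 [213.4 237.1] [657. -99.   9.]
scene coil_blue 0.62 [336.  285.9] [621. 204.   9.]
scene coil_white 0.85 [163.1 202.2] [ 635. -284.    9.]
scene coil_white 0.84 [180.9 226.4] [ 674. -185.    9.]
display_rack ('top',) [ 0.65363616  0.05266979 -0.04390561] 5618.498039215687
display_rack ('scene',) [ 0.48229842 -0.06700249 -0.03752578] 137.2
display_rack ('top', 'scene') [ 0.56571498 -0.21418928  0.77336374] 11614.69019607843
stock_tray ('top',) [ 0.65487664 -0.06184145  0.0993739 ] 3812.380392156863
stock_tray ('scene',) [ 0.65713906 -0.0636783   0.10597208] 2932.5176470588235
stock_tray ('top', 'scene') [ 0.65584913 -0.06201269  0.10552821] 6802.882352941177
```

View pics/crop1.png

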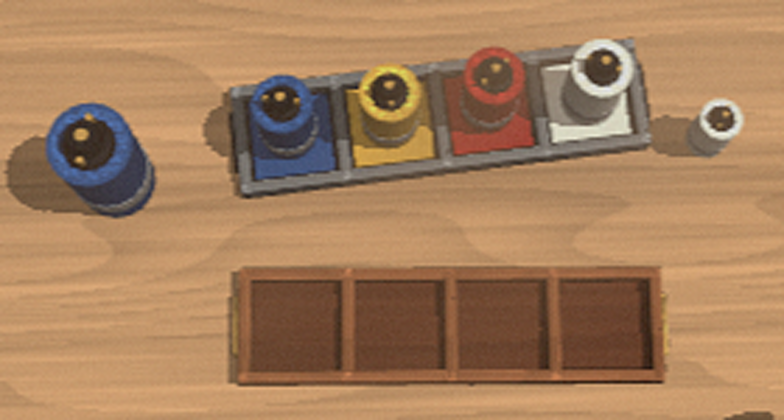

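```bash
cat >ov.py <<'E'
from h import *
def overlay(n,tray,rack,coils,fn,roi,f=4,im=None):
    im=read_camera(n) if im is None else im
    x0,y0,x1,y1=roi
    a=cv2.resize(im[y0:y1,x0:x1],None,fx=f,fy=f,interpolation=cv2.INTER_CUBIC)
    T=lambda P:np.round(((proj(n,P)-[x0,y0]+.5)*f)).astype(np.int32)
    for p in(tray,rack):
        if p is None: continue
        c,s=np.cos(p[2]),np.sin(p[2]);L=lambda x,y,z:[p[0]+c*x-s*y,p[1]+s*x+c*y,z]
        cv2.polylines(a,[T(box(p)[4:])],True,(0,255,0),1)
        for yc in(.123,.041,-.041,-.123):
            cv2.polylines(a,[T([L(u*.036,yc+v*.036,.018) for u,v in((1,1),(1,-1),(-1,-1),(-1,1))])],True,(0,255,0),1)
    for p,z0 in coils:
        P=coilpts(p,z0)
        for k in(0,24,): cv2.polylines(a,[T(P[k:k+24])],True,(255,0,255),1)
        cv2.polylines(a,[T(P[48:])],True,(255,255,0),1)
    cv2.imwrite(fn,a)
E
python3 - <<'E'
from ov import *
tray=(.6558,-.062,.1055);rack=(.4823,-.067,-.0375)
coils=[((.646,.055),.009),((.6535,-.021),.009),((.661,-.104),.009),((.672,-.184),.009)]
overlay("top",tray,rack,coils,"pics/ov1.png",(210,130,390,275),4)
overlay("scene",tray,rack,coils,"pics/ov2.png",(140,160,345,290),3.8)
# ring segmentation
im=read_camera("top");hsv=cv2.cvtColor(im,cv2.COLOR_BGR2HSV)
# rack by colour
roi=np.zeros((420,560),np.uint8);roi[210:280,212:388]=1
g=cv2.GaussianBlur(im,(3,3),0)
m=((hsv[...,2]<150)|((hsv[...,1]>140)&(hsv[...,2]<175)))&(roi>0)
m=cv2.morphologyEx(m.astype(np.uint8),cv2.MORPH_OPEN,np.ones((5,5)))
m=cv2.morphologyEx(m,cv2.MORPH_CLOSE,np.ones((9,9)))
print(m.sum(),cv2.boundingRect(m))
def f(p): return np.abs(hullmask(proj("top",box(p)))-m).sum()
b=minimize(f,rack,method="Nelder-Mead",options=dict(initial_simplex=[rack,(.49,-.067,-.04),(.48,-.06,-.04),(.48,-.067,0.)],xatol=1e-4));print(b.x,b.fun)
E
```

```text
6133 (222, 225, 155, 43)
[ 0.48057281 -0.06376441 -0.01650647] 403.42352941176466
```

View pics/ov1.png

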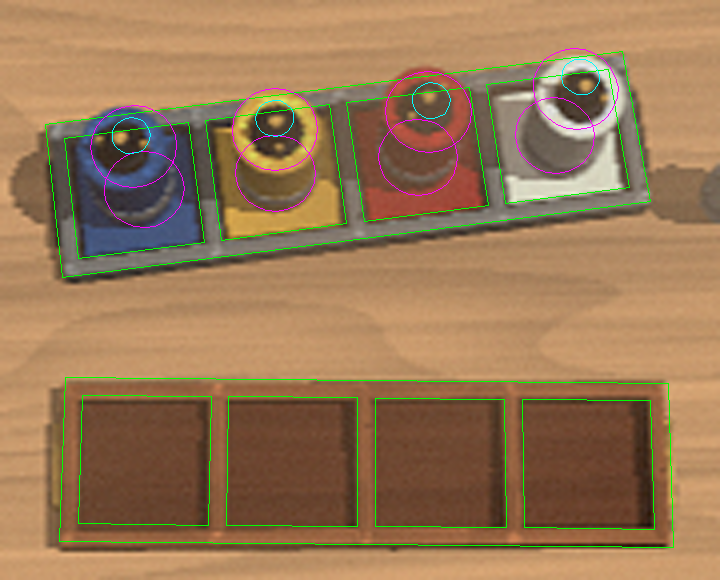

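View pics/ov2.png

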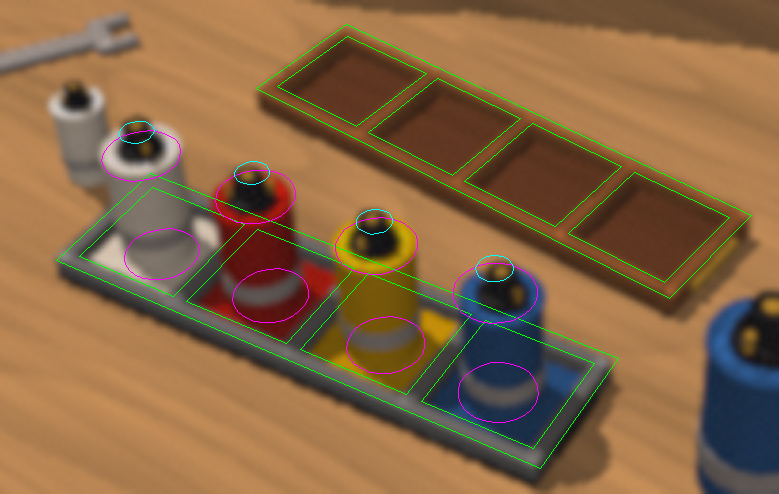

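Both overlays agree to a few mm (the scene view shows the can tops about 2 px low, within calibration error). The jaws will lie along x. I start with white: pick at (669,-187), place in the left bay at (485,58).

Request:
move_arm([
  {"fingers": 85, "translation": [37.4, 42, -2], "turn": 0.112},
  {"fingers": 85, "translation": [37.4, 42, -2], "turn": 0.112},
  {"fingers": 85, "translation": [37.4, 42, -2], "turn": 0.112},
  {"fingers": 85, "translation": [37.4, 42, -2], "turn": 0.112},
  {"fingers": 85, "translation": [37.4, 42, -2], "turn": 0.112},
  {"fingers": 85, "translation": [37.4, 42, -2], "turn": 0.112},
  {"fingers": 85, "translation": [37.4, 42, -2], "turn": 0.112},
  {"fingers": 85, "translation": [37.4, 42, -2], "turn": 0.112},
  {"fingers": 85, "translation": [37.4, 42, -2], "turn": 0.112},
  {"fingers": 85, "translation": [37.4, 42, -2], "turn": 0.112},
], newtons=40)

```text
t: 2.2
eef_pos: [0.6704, -0.1859, 0.1893]
tool_rot: [0.0, 1.0, 0.003, 0.0]
contact_force: [0.3, -0.5, -0.3]
gripper_width: 0.996
```

Request:
move_arm([
  {"fingers": 85, "translation": [-1, -1, -30], "turn": 0},
  {"fingers": 85, "translation": [0, 0, -25], "turn": 0},
  {"fingers": 85, "translation": [0, 0, 0], "turn": 0},
])

```text
t: 2.58
eef_pos: [0.6667, -0.1878, 0.1319]
tool_rot: [-0.0, 1.0, 0.001, -0.002]
contact_force: [0.1, 0.2, 0.1]
gripper_width: 0.997
```

```bash
python3 - <<'E'
from h import *
im=read_camera("scene");cv2.imwrite("pics/d1.png",cv2.resize(im[110:290,110:330],None,fx=3.3,fy=3.3,interpolation=cv2.INTER_CUBIC))
print(get_obs()["eef_pos"])
E
```

```text
[ 0.66784841 -0.18806139  0.13372321]
```

View pics/d1.png

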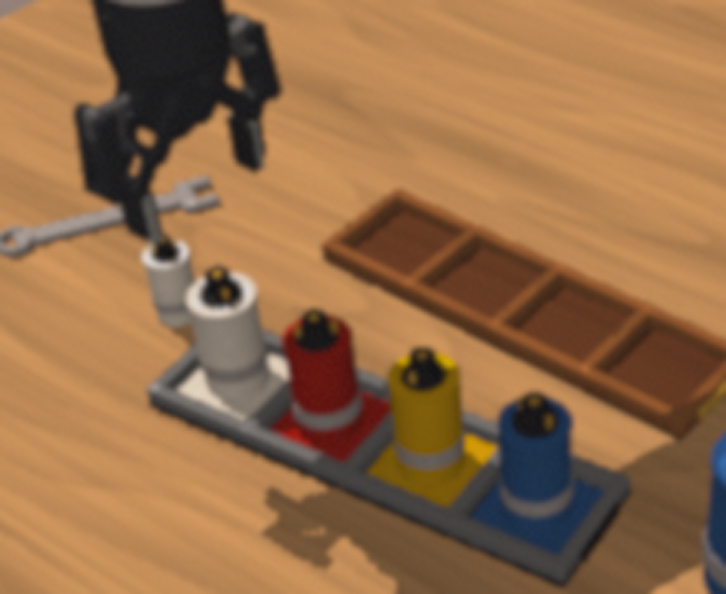

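```bash
python3 - <<'E'
from h import *
def c(P): return np.round((proj("scene",P)-[110,110]+.5)*3.3)
e=get_obs()["eef_pos"]
print(c([e,e+[0,0,.013],e+[.0425,0,.013],e-[.0425,0,-.013], [e[0],e[1],.107],[e[0],e[1],.089]]))
E
```

```text
[[211. 243.]
 [208. 227.]
 [160. 261.]
 [253. 195.]
 [217. 274.]
 [221. 294.]]
```

Request:
move_arm([
  {"fingers": 85, "translation": [1, 1, -30], "turn": 0},
  {"fingers": 85, "translation": [0, 0, -30], "turn": 0},
  {"fingers": 85, "translation": [0, 0, -20], "turn": 0},
  {"fingers": 85, "translation": [0, 0, 0], "turn": 0},
])

```text
t: 3.12
eef_pos: [0.6687, -0.187, 0.0535]
tool_rot: [-0.0, 1.0, 0.001, -0.001]
contact_force: [0.1, -0.6, -0.4]
gripper_width: 1.0
```

```bash
python3 - <<'E'
from h import *
im=read_camera("scene");cv2.imwrite("pics/d2.png",cv2.resize(im[130:280,110:290],None,fx=4,fy=4,interpolation=cv2.INTER_CUBIC))
print(get_obs()["eef_pos"])
E
```

```text
[ 0.66967572 -0.18711561  0.05479879]
```

View pics/d2.png

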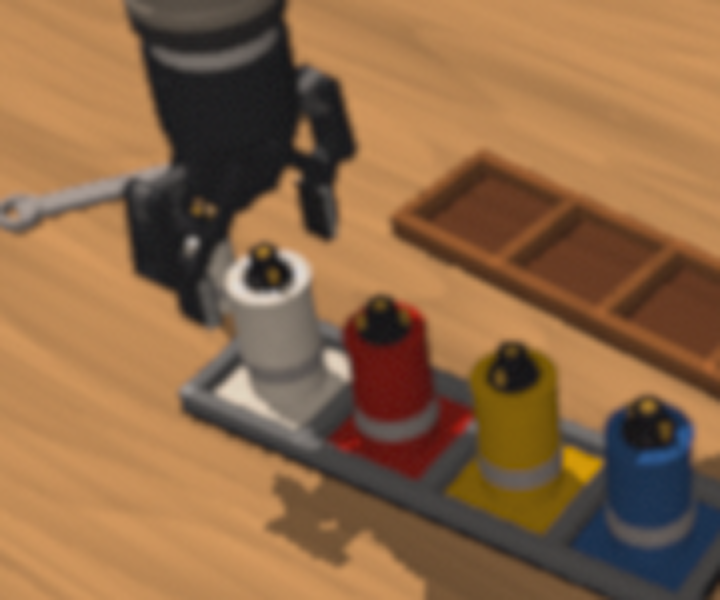

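```bash
python3 - <<'E'
from h import *
def c(P): return np.round((proj("scene",P)-[110,130]+.5)*4)
e=get_obs()["eef_pos"]
for z in (0,.013,.035,.073,.1,.15,.2): print(z,c([e+[0,0,z]]))
print(c([e+[.0425,0,.013],e+[-.0425,0,.013],e+[.057,0,.013],e+[-.057,0,.013]]))
for n in("scene","top"):
  k=calibration(n);print(-cv2.Rodrigues(k["rvec"])[0].T@k["tvec"])
print(get_obs()["q"])
im=read_camera("top");cv2.imwrite("pics/t2.png",cv2.resize(im[60:260,200:460],None,fx=3,fy=3,interpolation=cv2.INTER_CUBIC))
E
```

```text
0 [[277. 325.]]
0.013 [[273. 307.]]
0.035 [[267. 278.]]
0.073 [[256. 225.]]
0.1 [[248. 186.]]
0.15 [[232. 109.]]
0.2 [[216.  27.]]
[[219. 349.]
 [325. 268.]
 [200. 364.]
 [342. 255.]]
[1.18111569 0.45989322 0.75687086]
[ 0.32799635 -0.01535238  1.06068626]
[ 0.39384121  0.68726557 -0.31166273  1.59993934  0.25216638  0.89377011
 -0.0083663 ]
```

View pics/t2.png

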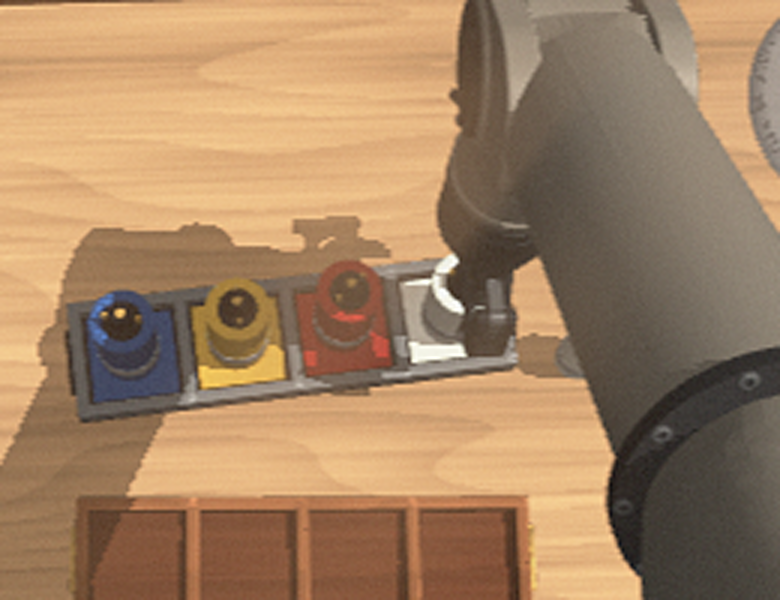

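```bash
python3 - <<'E'
from h import *
def c(P): return np.round((proj("top",P)-[200,60]+.5)*3)
e=get_obs()["eef_pos"];print(e)
for z in (.013,.04,.08): print(z,c([e+[-.05,0,z],e+[-.05,.011,z],e+[-.05,-.011,z]]).tolist())
print(c([[.668,-.187,.009],[.668,-.187,.089],[.668,-.187,.107]]))
E
```

```text
[ 0.67027413 -0.18721297  0.0555477 ]
0.013 [[466.0, 353.0], [451.0, 353.0], [481.0, 353.0]]
0.04 [[472.0, 342.0], [456.0, 342.0], [487.0, 342.0]]
0.08 [[481.0, 325.0], [465.0, 325.0], [497.0, 324.0]]
[[450. 316.]
 [466. 281.]
 [470. 273.]]
```

The fingers look about 10 mm too far to −y in both views. I back off and check the fingertip position against the reported TCP with the jaws shut.

Request:
move_arm([
  {"fingers": 85, "translation": [0, 0, 40], "turn": 0},
  {"fingers": 85, "translation": [0, 0, 60], "turn": 0},
  {"fingers": 0, "translation": [0, 60, 30], "turn": 0},
  {"fingers": 0, "translation": [-40, 40, 0], "turn": 0},
  {"fingers": 0, "translation": [-40, 0, 0], "turn": 0},
  {"fingers": 0, "translation": [0, 0, 0], "turn": 0},
  {"fingers": 0, "translation": [0, 0, 0], "turn": 0},
  {"fingers": 0, "translation": [0, 0, 0], "turn": 0},
])

```text
t: 4.22
eef_pos: [0.5907, -0.0914, 0.1827]
tool_rot: [-0.0, 1.0, 0.001, 0.001]
contact_force: [-0.4, -0.1, -0.6]
gripper_width: -0.002
```

```bash
python3 - <<'E'
from h import *
e=get_obs()["eef_pos"];print(e,get_obs()["gripper_width"],get_obs()["tool_rot"])
for n in("scene","top"):
  im=read_camera(n); p=proj(n,[e])[0]; print(p)
  x0,y0=int(p[0])-60,max(0,int(p[1])-80)
  a=cv2.resize(im[y0:y0+140,x0:x0+140],None,fx=4,fy=4,interpolation=cv2.INTER_CUBIC)
  P=np.round((proj(n,[e,e+[0,0,.019],e+[0,0,.073],e+[.02,0,0],e+[0,.02,0]])-[x0,y0]+.5)*4).astype(int)
  for q in P:cv2.circle(a,tuple(map(int,q)),3,(255,0,255),-1)
  cv2.imwrite(f"pics/c_{n}.png",a)
E
```

```text
[ 0.59067496 -0.09139099  0.18274069] -0.0015511617960489068 [-7.77792336e-05  9.99999417e-01  6.83288789e-04  8.32888020e-04]
[228.26941791 162.317016  ]
[315.30598731 176.21109073]
```

View pics/c_scene.png

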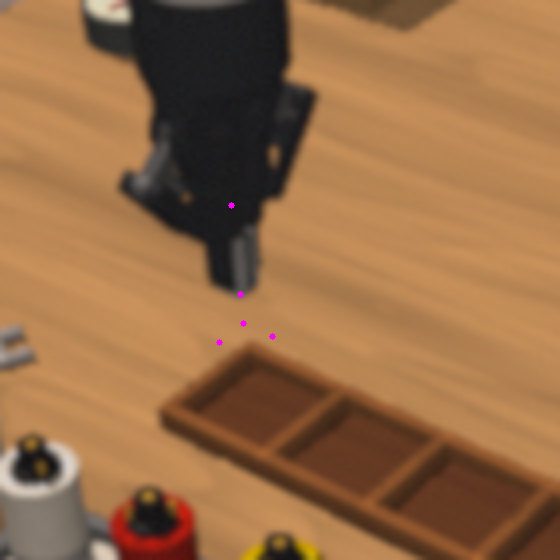

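View pics/c_top.png

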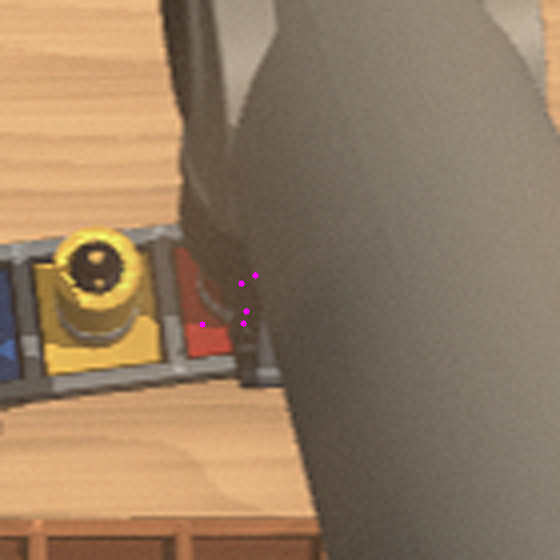

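```bash
python3 - <<'E'
from h import *
im=cv2.imread("pics/scene0.png")
P=lambda v:proj("scene",v)
e=np.array([.295,-.6065,.2083]);j=np.array([.438,-.899,0])
pts=P([e,e+[0,0,.013],e+[0,0,.073],e+j*.0425+[0,0,.013],e-j*.0425+[0,0,.013],e+j*.057+[0,0,.013],e-j*.057+[0,0,.013]])
a=cv2.resize(im[0:70,90:220],None,fx=6,fy=6,interpolation=cv2.INTER_CUBIC)
for q in pts: cv2.circle(a,tuple(int(v) for v in (q-[90,0]+.5)*6),3,(255,0,255),-1)
cv2.imwrite("pics/i0.png",a)
im=read_camera("top");cv2.imwrite("pics/i1.png",cv2.resize(im[130:215,260:370],None,fx=7,fy=7,interpolation=cv2.INTER_CUBIC))
E
```

```text
(no output)
```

View pics/i0.png

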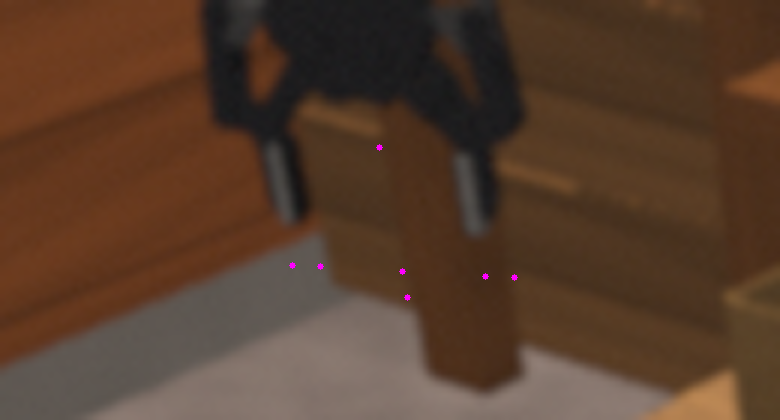

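View pics/i1.png

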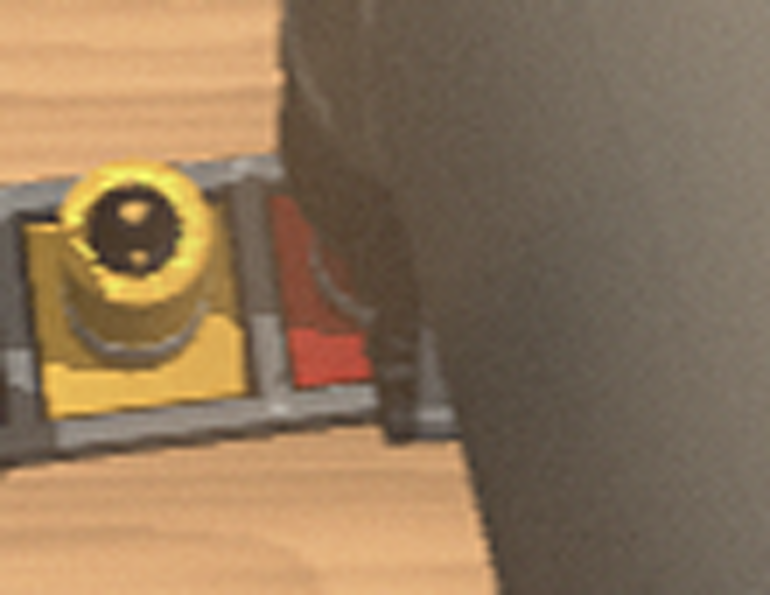

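Request:
move_arm([
  {"fingers": 0, "translation": [-29, -42, 0], "turn": 0},
  {"fingers": 0, "translation": [-29, -42, 0], "turn": 0},
  {"fingers": 0, "translation": [-29, -42, 0], "turn": 0},
  {"fingers": 0, "translation": [-29, -42, 0], "turn": 0},
  {"fingers": 0, "translation": [-29, -42, -10], "turn": 0},
  {"fingers": 0, "translation": [-29, -42, -20], "turn": 0},
  {"fingers": 0, "translation": [-29, -42, -20], "turn": 0},
  {"fingers": 0, "translation": [-29, -42, -20], "turn": 0},
  {"fingers": 0, "translation": [0, 0, 0], "turn": 0},
  {"fingers": 0, "translation": [0, 0, 0], "turn": 0},
])

```text
t: 5.62
eef_pos: [0.3579, -0.4269, 0.112]
tool_rot: [-0.0, 1.0, 0.001, 0.0]
contact_force: [0.6, 1.0, 0.1]
gripper_width: -0.0
```

```bash
python3 - <<'E'
from h import *
e=get_obs()["eef_pos"];print(e,get_obs()["tool_rot"])
for n in("scene","top"):
  im=read_camera(n); p=proj(n,[e])[0]
  x0,y0=max(0,min(460,int(p[0])-50)),max(0,int(p[1])-60); print(n,p,x0,y0)
  a=cv2.resize(im[y0:y0+100,x0:x0+100],None,fx=6,fy=6,interpolation=cv2.INTER_CUBIC)
  P=np.round((proj(n,[e,e+[0,0,.019],e+[0,0,.073],e+[.02,0,0],e+[0,.02,0]])-[x0,y0]+.5)*6).astype(int);print(P.tolist())
  for q in P:cv2.circle(a,tuple(map(int,q)),3,(255,0,255),-1)
  cv2.imwrite(f"pics/e_{n}.png",a)
E
```

```text
[ 0.35788071 -0.42690033  0.11199776] [-3.36943477e-04  9.99999519e-01  9.01475829e-04  1.88626222e-04]
scene [191.84603053 103.92741104] 141 43
[[308, 369], [303, 332], [287, 225], [279, 386], [339, 380]]
top [487.27870165 295.03006778] 437 235
[[305, 363], [330, 361], [407, 353], [297, 302], [244, 365]]
```

View pics/e_scene.png

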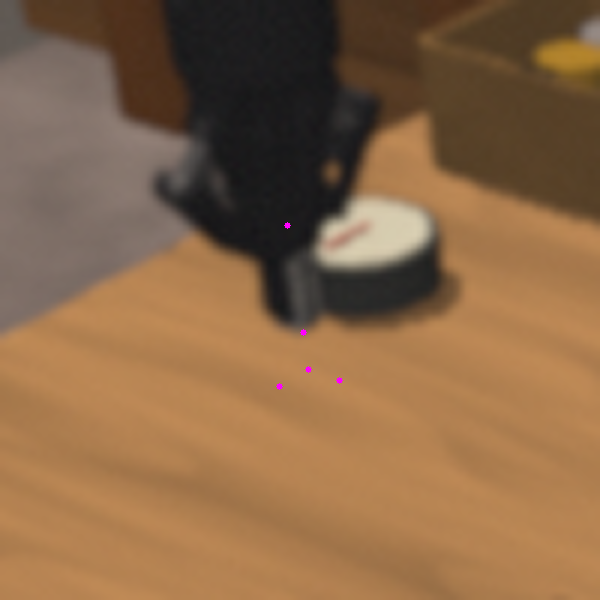

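View pics/e_top.png

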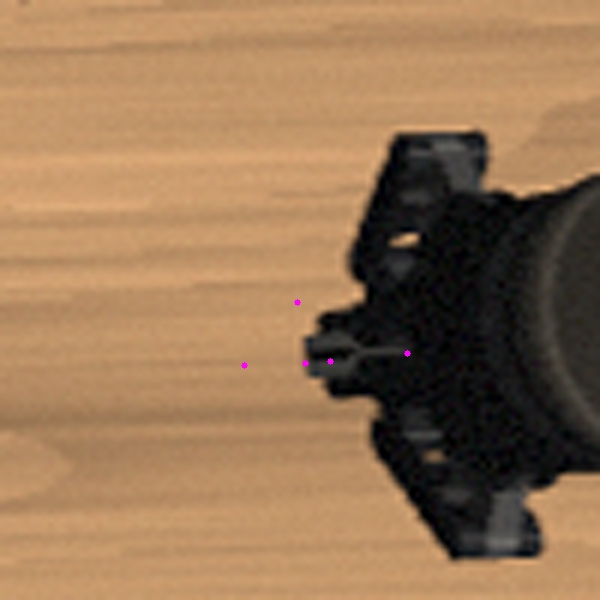

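```bash
python3 - <<'E'
from h import *
from scipy.optimize import least_squares
e=get_obs()["eef_pos"]
for t,s in (((314,357),(293,315)),((308,357),(293,320)),((314,357),(298,322))):
  T=np.array(t)/6-.5+[437,235];S=np.array(s)/6-.5+[141,43]
  r=least_squares(lambda p:np.r_[proj("top",[p])[0]-T,proj("scene",[p])[0]-S],e);print((r.x-e)*1000,r.fun)
print(np.array([293,318])/6-.5+[141,43])
E
```

```text
[ 1.82516826  6.1957546  28.66864373] [ 1.21253645 -1.02979388  2.23229129  0.58949066]
[ 2.13901796  6.8284651  26.27931086] [ 1.32624771 -1.12508758  2.43662508  0.64184294]
[ 1.33539785  5.53350903 25.27213873] [ 0.82075954 -0.69639839  1.50864649  0.39756115]
[189.33333333  95.5       ]
```

```bash
python3 - <<'E'
from h import *
e=get_obs()["eef_pos"]
print(proj("scene",[[0,0,0],[0,0,.3],[0,0,.33]]))
im=read_camera("scene")
x0,y0=300,0
a=cv2.resize(im[0:170,300:460],None,fx=3.5,fy=3.5,interpolation=cv2.INTER_CUBIC)
t=np.linspace(0,6.28,60)
for r,z in((.08,0),(.1,0),(.1,0.03)):
  P=(proj("scene",np.c_[r*np.cos(t),r*np.sin(t),0*t+z])-[300,0]+.5)*3.5
  cv2.polylines(a,[P.astype(int)],True,(255,0,255),1)
cv2.imwrite("pics/b.png",a)
E
```

```text
[[378.91064124 127.6814031 ]
 [394.5251151   29.21440167]
 [396.37476208  17.55027559]]
```

View pics/b.png

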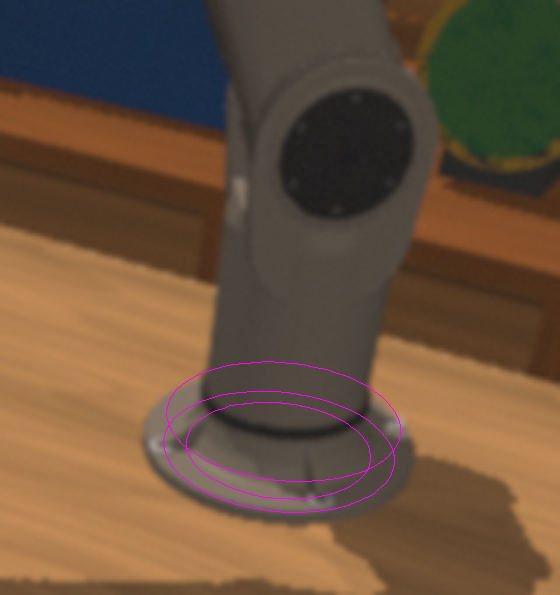

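Request:
move_arm([
  {"fingers": 0, "translation": [0, 0, -40], "turn": 0},
  {"fingers": 0, "translation": [0, 0, -40], "turn": 0},
  {"fingers": 0, "translation": [0, 0, -16], "turn": 0},
  {"fingers": 0, "translation": [0, 0, 0], "turn": 0},
  {"fingers": 0, "translation": [0, 0, 0], "turn": 0},
])

```text
t: 6.4
eef_pos: [0.3584, -0.4278, 0.0176]
tool_rot: [0.001, 1.0, 0.001, 0.001]
contact_force: [0.4, 0.9, 0.7]
gripper_width: -0.004
```

```bash
python3 - <<'E'
from h import *
o=get_obs();e=o["eef_pos"];print(e,o["contact_force"])
for n in("scene","top"):
  im=read_camera(n); p=proj(n,[e])[0]
  x0,y0=max(0,min(460,int(p[0])-50)),max(0,int(p[1])-60); print(n,p,x0,y0)
  a=cv2.resize(im[y0:y0+100,x0:x0+100],None,fx=6,fy=6,interpolation=cv2.INTER_CUBIC)
  P=np.round((proj(n,[e,e+[0,0,.019],e+[0,0,.073],e+[.02,0,0],e+[0,.02,0]])-[x0,y0]+.5)*6).astype(int);print(P.tolist())
  for q in P:cv2.circle(a,tuple(map(int,q)),3,(255,0,255),-1)
  cv2.imwrite(f"pics/f_{n}.png",a)
E
```

```text
[ 0.35843225 -0.42781025  0.01759342] [0.41233428 0.94671447 0.7440164 ]
scene [195.74252128 132.42921293] 145 72
[[307, 366], [302, 332], [288, 235], [280, 384], [337, 378]]
top [469.0632068  296.68929605] 419 236
[[303, 367], [324, 365], [388, 358], [297, 311], [248, 369]]
```

View pics/f_scene.png

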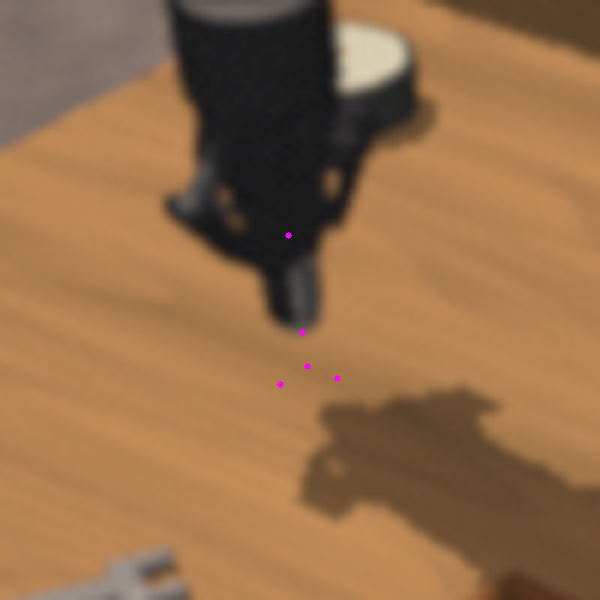

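View pics/f_top.png

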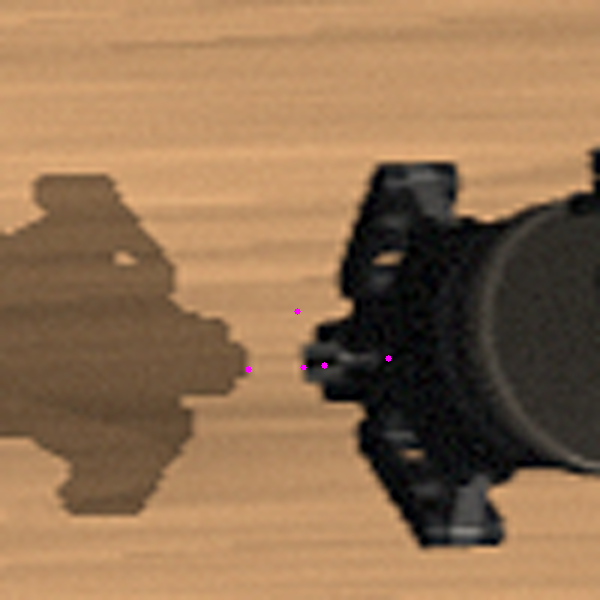

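Request:
move_arm([
  {"fingers": 0, "translation": [0, 0, -10], "turn": 0},
  {"fingers": 0, "translation": [0, 0, 0], "turn": 0},
  {"fingers": 0, "translation": [0, 0, -4], "turn": 0},
  {"fingers": 0, "translation": [0, 0, 0], "turn": 0},
])

```text
t: 7.0
eef_pos: [0.3571, -0.4269, 0.0018]
tool_rot: [-0.0, 1.0, 0.001, -0.0]
contact_force: [0.1, 0.0, 0.5]
gripper_width: 0.004
```

```bash
python3 - <<'E'
from h import *
o=get_obs();e=o["eef_pos"];print(e,o["contact_force"])
for n in("scene","top"):
  im=read_camera(n); p=proj(n,[e])[0]
  x0,y0=max(0,min(460,int(p[0])-50)),max(0,int(p[1])-60); print(n,p,x0,y0)
  a=cv2.resize(im[y0:y0+100,x0:x0+100],None,fx=6,fy=6,interpolation=cv2.INTER_CUBIC)
  P=np.round((proj(n,[e,e+[0,0,.019],e+[.02,0,0],e+[0,.02,0]])-[x0,y0]+.5)*6).astype(int);print(P.tolist())
  for q in P:cv2.circle(a,tuple(map(int,q)),3,(255,0,255),-1)
  cv2.imwrite(f"pics/g_{n}.png",a)
E
```

```text
[ 0.35711416 -0.42687797  0.00178793] [0.09495812 0.00409506 0.48548122]
scene [196.94687858 136.84623868] 146 76
[[309, 368], [304, 335], [281, 386], [338, 380]]
top [465.90967905 297.60122882] 415 237
[[308, 367], [329, 365], [302, 312], [254, 368]]
```

View pics/g_scene.png

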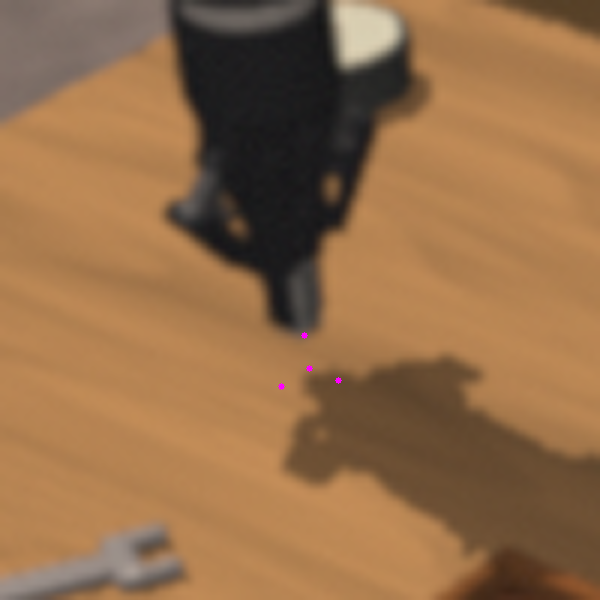

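View pics/g_top.png

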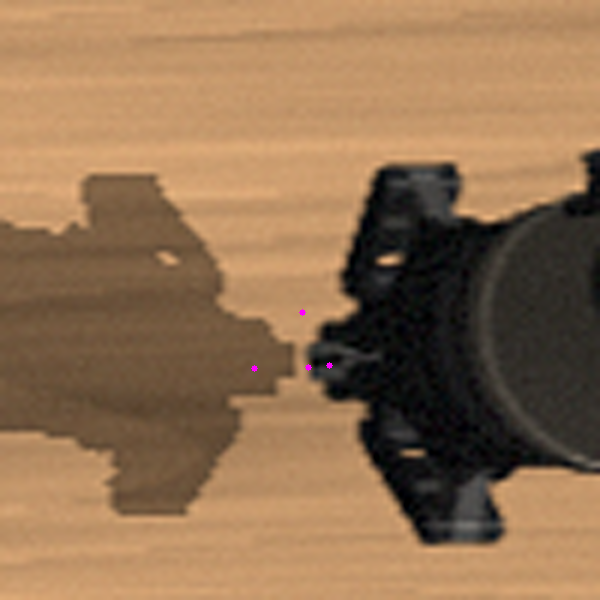

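Request:
move_arm([
  {"fingers": 0, "translation": [0, 0, -4], "turn": 0},
  {"fingers": 0, "translation": [0, 0, 0], "turn": 0},
  {"fingers": 0, "translation": [0, 0, -3], "turn": 0},
  {"fingers": 0, "translation": [0, 0, 0], "turn": 0},
])

```text
t: 7.6
eef_pos: [0.3572, -0.4269, -0.0051]
tool_rot: [-0.0, 1.0, 0.001, -0.0]
contact_force: [0.2, 0.2, 0.3]
gripper_width: -0.004
```

Request:
move_arm([
  {"fingers": 0, "translation": [0, 0, -4], "turn": 0},
  {"fingers": 0, "translation": [0, 0, -4], "turn": 0},
  {"fingers": 0, "translation": [0, 0, 0], "turn": 0},
])

```text
t: 7.98
eef_pos: [0.3571, -0.4268, -0.0133]
tool_rot: [-0.0, 1.0, 0.001, -0.0]
contact_force: [-0.4, 0.4, -1.3]
gripper_width: -0.001
```

```bash
python3 - <<'E'
from h import *
o=get_obs();e=o["eef_pos"];print(e,o["contact_force"])
ims=[]
for n in("scene","top"):
  im=read_camera(n); p=proj(n,[e])[0]
  x0,y0=max(0,min(460,int(p[0])-50)),max(0,int(p[1])-60); print(n,p,x0,y0)
  a=cv2.resize(im[y0:y0+80,x0:x0+80],None,fx=5,fy=5,interpolation=cv2.INTER_CUBIC)
  E=e+[.0025,-.0023,.022]
  P=np.round((proj(n,[E,E+[0,.011,0],E-[0,.011,0]])-[x0,y0]+.5)*5).astype(int);print(P.tolist())
  for q in P:cv2.circle(a,tuple(map(int,q)),2,(255,0,255),-1)
  ims.append(a)
cv2.imwrite("pics/hh.png",np.hstack(ims))
E
```

```text
[ 0.35707638 -0.42679683 -0.01329619] [-0.43509636  0.42296412 -1.29821129]
scene [197.60686558 141.09761112] 147 81
[[245, 273], [259, 278], [232, 267]]
top [463.28444225 297.88306379] 413 237
[[278, 299], [253, 300], [303, 298]]
```

View pics/hh.png

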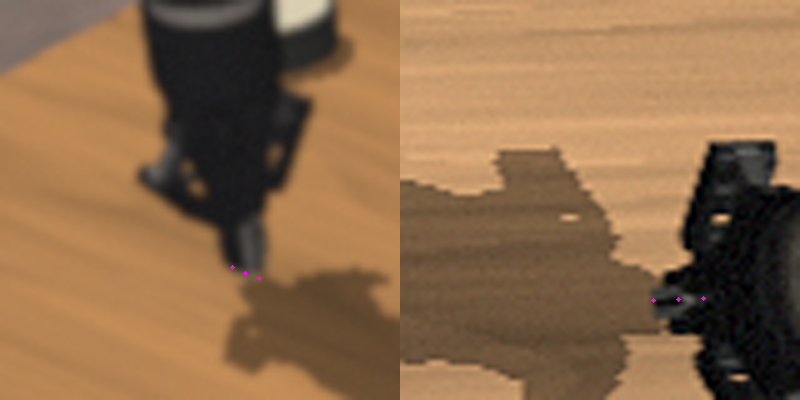

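The fingertips really sit about (+2.5, −2.3, +22) mm from the reported TCP. Both views agree, and there was no table contact at a reported z of −13 mm. I'll correct for this from here on.

Request:
move_arm([
  {"fingers": 85, "translation": [0, 0, 50], "turn": 0},
  {"fingers": 85, "translation": [20, 10, 50], "turn": 0},
  {"fingers": 85, "translation": [40, 32, 50], "turn": 0},
  {"fingers": 85, "translation": [42, 33, 0], "turn": 0},
  {"fingers": 85, "translation": [42, 33, 0], "turn": 0},
  {"fingers": 85, "translation": [42, 33, 0], "turn": 0},
  {"fingers": 85, "translation": [42, 33, 0], "turn": 0},
  {"fingers": 85, "translation": [42, 33, 0], "turn": 0},
  {"fingers": 85, "translation": [38, 34, 0], "turn": 0},
  {"fingers": 85, "translation": [0, 0, 0], "turn": 0},
])

```text
t: 9.32
eef_pos: [0.6633, -0.184, 0.1308]
tool_rot: [-0.002, 1.0, 0.005, 0.001]
contact_force: [0.3, -0.6, -0.5]
gripper_width: 0.995
```

Request:
move_arm([
  {"fingers": 85, "translation": [1, -1, -20], "turn": 0},
  {"fingers": 85, "translation": [0, 0, -25], "turn": 0},
  {"fingers": 85, "translation": [0, 0, -25], "turn": 0},
  {"fingers": 85, "translation": [0, 0, -25], "turn": 0},
  {"fingers": 85, "translation": [0, 0, -7], "turn": 0},
  {"fingers": 85, "translation": [0, 0, 0], "turn": 0},
])

```text
t: 10.07
eef_pos: [0.6602, -0.1922, 0.0281]
tool_rot: [0.0, 1.0, 0.0, -0.001]
contact_force: [0.5, -0.7, 0.7]
gripper_width: 0.998
```

```bash
cat >look.py <<'E'
from h import *
import sys
o=get_obs();print(o["eef_pos"],o["contact_force"],o["gripper_width"],o["t"])
s=read_camera("scene");t=read_camera("top")
a=cv2.resize(s[130:290,130:330],(500,400),interpolation=cv2.INTER_CUBIC)
b=cv2.resize(t[140:280,215:385],(486,400),interpolation=cv2.INTER_CUBIC)
v=np.hstack([a,b]);cv2.imwrite(sys.argv[1],cv2.resize(v,(800,int(400*800/986))))
E
python3 look.py pics/k1.png
```

```text
[ 0.66019188 -0.19223474  0.02811959] [ 0.48584208 -0.66322918  0.66807475] 0.9981157088062405 10.075
```

View pics/k1.png

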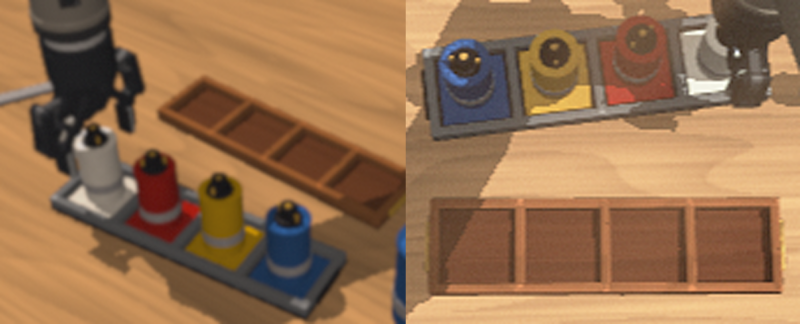

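Request:
move_arm([
  {"fingers": 85, "translation": [5, 7, 2], "turn": 0},
  {"fingers": 85, "translation": [0, 0, 0], "turn": 0},
  {"fingers": 85, "translation": [0, 0, 0], "turn": 0},
])

```text
t: 10.55
eef_pos: [0.6665, -0.1839, 0.0312]
tool_rot: [0.0, 1.0, 0.001, 0.0]
contact_force: [0.3, -0.5, -0.2]
gripper_width: 0.994
```

```bash
cat >grip.py <<'E'
from h import *
import sys
o=get_obs();e=o["eef_pos"];print(e,o["contact_force"],o["gripper_width"],o["t"])
E=e+[.0025,-.0023,.022+.013]
out=[]
c=eval(sys.argv[2])
for n in("scene","top"):
  im=read_camera(n);p=proj(n,[E])[0];x0,y0=[max(0,int(v)-40) for v in p]
  a=cv2.resize(im[y0:y0+80,x0:x0+80],(400,400),interpolation=cv2.INTER_CUBIC)
  T=lambda P:np.round((proj(n,P)-[x0,y0]+.5)*5).astype(int)
  for sx in(1,-1):
    cv2.polylines(a,[T([E+[sx*.0425,.011,0],E+[sx*.0425,-.011,0],E+[sx*.0425,-.011,.035],E+[sx*.0425,.011,.035]])],True,(0,255,0),1)
  P=coilpts(c,.009)
  cv2.polylines(a,[T(P[24:48])],True,(255,0,255),1)
  out.append(a)
cv2.imwrite(sys.argv[1],np.hstack(out))
E
python3 grip.py pics/k2.png "(.668,-.187)"
```

```text
[ 0.66652897 -0.18390024  0.03120982] [ 0.28786754 -0.46968908 -0.20503508] 0.9940430826008666 10.55
```

View pics/k2.png

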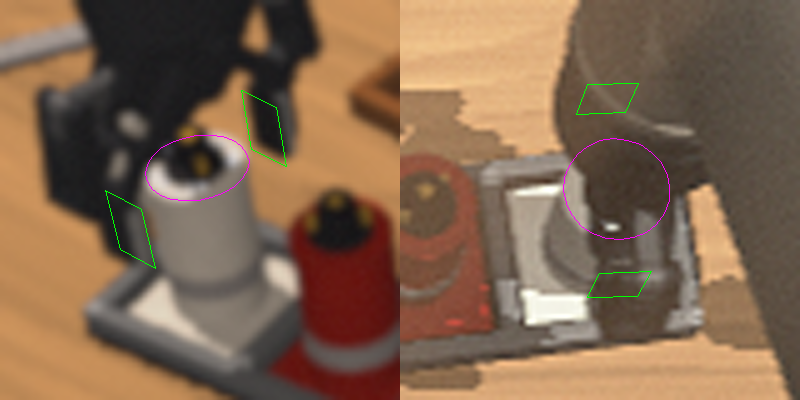

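Request:
move_arm([
  {"fingers": 85, "translation": [-1, 3, 0], "turn": 0},
  {"fingers": 30, "translation": [0, 0, 0], "turn": 0},
  {"fingers": 30, "translation": [0, 0, 0], "turn": 0},
  {"fingers": 30, "translation": [0, 0, 0], "turn": 0},
  {"fingers": 30, "translation": [0, 0, 0], "turn": 0},
  {"fingers": 30, "translation": [0, 0, 0], "turn": 0},
], newtons=50)

```text
t: 11.4
eef_pos: [0.6656, -0.1812, 0.0311]
tool_rot: [0.0, 1.0, 0.001, 0.0]
contact_force: [0.0, -0.1, 3.3]
gripper_width: 0.525
```

```bash
python3 grip.py pics/k3.png "(.668,-.187)"
```

```text
[ 0.66555027 -0.18119521  0.03110221] [ 0.01286549 -0.12703656  3.31083377] 0.5250308167835064 11.4
```

View pics/k3.png

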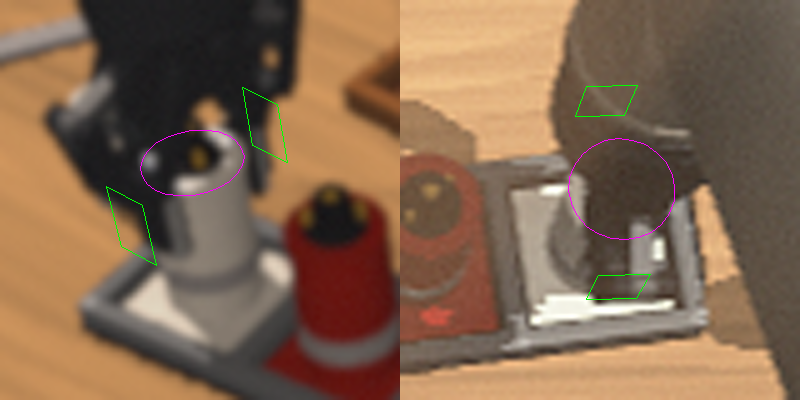

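Gripped at an opening of about 45 mm. Next I lift and carry it to the left bay.

Request:
move_arm([
  {"fingers": 30, "translation": [0, 0, 10], "turn": 0},
  {"fingers": 30, "translation": [0, 0, 30], "turn": 0},
  {"fingers": 30, "translation": [0, 0, 40], "turn": 0},
  {"fingers": 30, "translation": [0, 0, 40], "turn": 0},
  {"fingers": 30, "translation": [0, 0, 5], "turn": 0},
  {"fingers": 30, "translation": [-13, 20, 0], "turn": 0},
  {"fingers": 30, "translation": [-30, 40, 0], "turn": 0},
  {"fingers": 30, "translation": [-30, 40, 0], "turn": 0},
  {"fingers": 30, "translation": [-30, 40, 0], "turn": 0},
  {"fingers": 30, "translation": [-30, 40, 0], "turn": 0},
])

```text
t: 12.75
eef_pos: [0.5298, -0.0001, 0.1544]
tool_rot: [0.0, 1.0, 0.001, -0.001]
contact_force: [0.6, 0.3, -3.1]
gripper_width: 0.524
```

Request:
move_arm([
  {"fingers": 30, "translation": [-30, 40, 0], "turn": 0},
  {"fingers": 30, "translation": [-20, 25, 0], "turn": 0},
  {"fingers": 30, "translation": [0, 0, 0], "turn": 0},
  {"fingers": 30, "translation": [0, 0, 0], "turn": 0},
])

```text
t: 13.25
eef_pos: [0.482, 0.063, 0.1551]
tool_rot: [0.0, 1.0, 0.001, -0.001]
contact_force: [0.3, 0.1, -1.8]
gripper_width: 0.532
```

```bash
python3 look.py pics/k4.png
```

```text
[0.48196687 0.06298454 0.15509714] [ 0.29034129  0.10063256 -1.80340262] 0.531778481800737 13.25
```

View pics/k4.png

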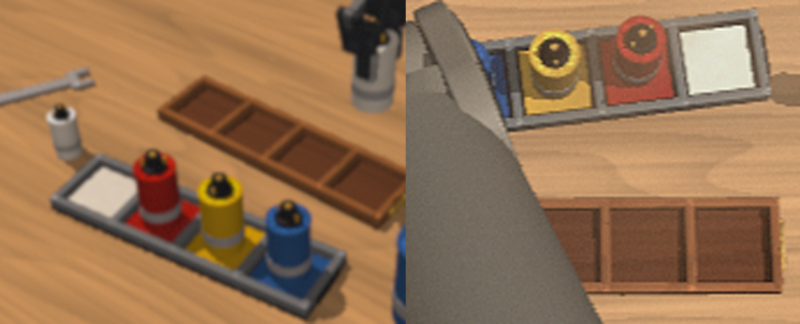

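Request:
move_arm([
  {"fingers": 30, "translation": [0, 0, -30], "turn": 0},
  {"fingers": 30, "translation": [0, 0, -40], "turn": 0},
  {"fingers": 30, "translation": [0, 0, -35], "turn": 0},
  {"fingers": 30, "translation": [0, 0, -10], "turn": 0},
  {"fingers": 30, "translation": [0, 0, 0], "turn": 0},
])

```text
t: 13.98
eef_pos: [0.4825, 0.0635, 0.0407]
tool_rot: [0.0, 1.0, 0.001, -0.0]
contact_force: [1.1, -0.3, -2.9]
gripper_width: 0.523
```

```bash
cat >pl.py <<'E'
from ov import *
import sys
o=get_obs();print(o["eef_pos"],o["contact_force"],o["gripper_width"],o["t"])
tray=(.6549,-.062,.1055);rack=(.4815,-.065,-.027)
c=eval(sys.argv[2])
overlay("scene",None,rack,[c] if c else [],sys.argv[1],(170,110,370,250),3.8)
E
python3 pl.py pics/k5.png "((.485,.058),.018)"
```

```text
[0.48248753 0.06347561 0.04072525] [ 1.07729726 -0.26935581 -2.93112368] 0.5227019911324091 13.975
```

View pics/k5.png

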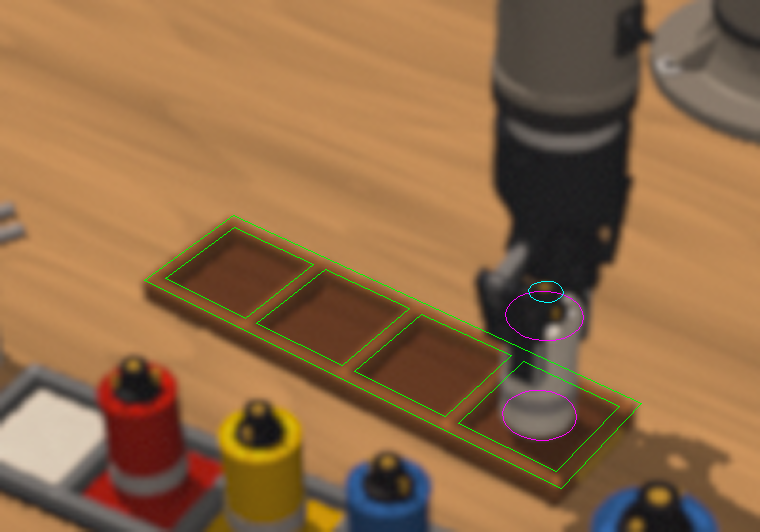

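Request:
move_arm([
  {"fingers": 30, "translation": [0, 0, -7], "turn": 0},
  {"fingers": 30, "translation": [0, 0, -4], "turn": 0},
  {"fingers": 30, "translation": [0, 0, 0], "turn": 0},
  {"fingers": 30, "translation": [0, 0, 0], "turn": 0},
])

```text
t: 14.52
eef_pos: [0.4824, 0.0639, 0.03]
tool_rot: [-0.0, 1.0, 0.001, 0.0]
contact_force: [-0.9, 0.4, -2.5]
gripper_width: 0.528
```

Request:
move_arm([
  {"fingers": 30, "translation": [0, 0, -1], "turn": 0},
  {"fingers": 30, "translation": [0, 0, -1], "turn": 0},
  {"fingers": 30, "translation": [0, 0, 0], "turn": 0},
])

```text
t: 14.9
eef_pos: [0.4823, 0.0639, 0.028]
tool_rot: [0.0, 1.0, 0.001, 0.0]
contact_force: [-1.1, 0.1, 0.4]
gripper_width: 0.525
```

Touchdown happened where expected. Next I release, rise and look.

Request:
move_arm([
  {"fingers": 85, "translation": [0, 0, 0], "turn": 0},
  {"fingers": 85, "translation": [0, 0, 0], "turn": 0},
  {"fingers": 85, "translation": [0, 0, 0], "turn": 0},
  {"fingers": 85, "translation": [0, 0, 0], "turn": 0},
  {"fingers": 85, "translation": [0, 0, 15], "turn": 0},
  {"fingers": 85, "translation": [0, 0, 40], "turn": 0},
  {"fingers": 85, "translation": [0, 0, 48], "turn": 0},
  {"fingers": 85, "translation": [0, 0, 0], "turn": 0},
])

```text
t: 15.9
eef_pos: [0.4852, 0.0646, 0.1352]
tool_rot: [-0.001, 1.0, 0.001, 0.004]
contact_force: [0.2, 0.2, 0.1]
gripper_width: 0.996
```

Request:
move_arm([
  {"fingers": 85, "translation": [29, -27, 0], "turn": 0},
  {"fingers": 85, "translation": [29, -27, 0], "turn": 0},
  {"fingers": 85, "translation": [29, -27, 0], "turn": 0},
  {"fingers": 85, "translation": [29, -27, 0], "turn": 0},
  {"fingers": 85, "translation": [29, -27, 0], "turn": 0},
  {"fingers": 85, "translation": [29, -27, 0], "turn": 0},
  {"fingers": 85, "translation": [0, 0, 0], "turn": 0},
  {"fingers": 85, "translation": [0, 0, 0], "turn": 0},
])

```text
t: 16.9
eef_pos: [0.6553, -0.0974, 0.1302]
tool_rot: [-0.0, 1.0, 0.001, -0.001]
contact_force: [-0.4, 0.4, -0.0]
gripper_width: 0.998
```

```bash
python3 look.py pics/k6.png;python3 pl.py pics/k7.png "((.485,.058),.006)"
```

```text
[ 0.65534963 -0.0973969   0.13016229] [-0.3688902   0.3953628  -0.03054443] 0.9977638289748305 16.9
[ 0.65535337 -0.09675274  0.13060737] [ 0.05578976  0.66610498 -0.63074792] 0.9909970767589349 17.0
```

View pics/k6.png

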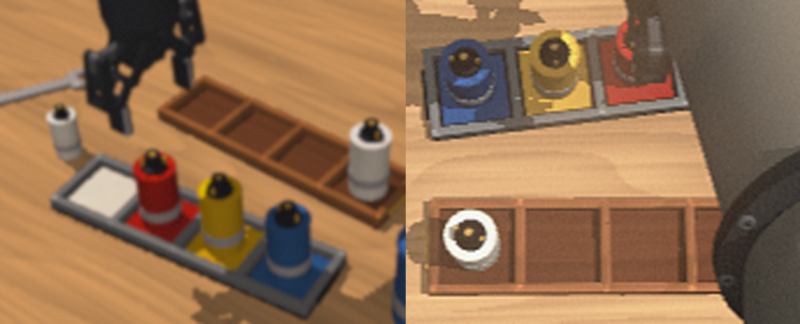

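View pics/k7.png

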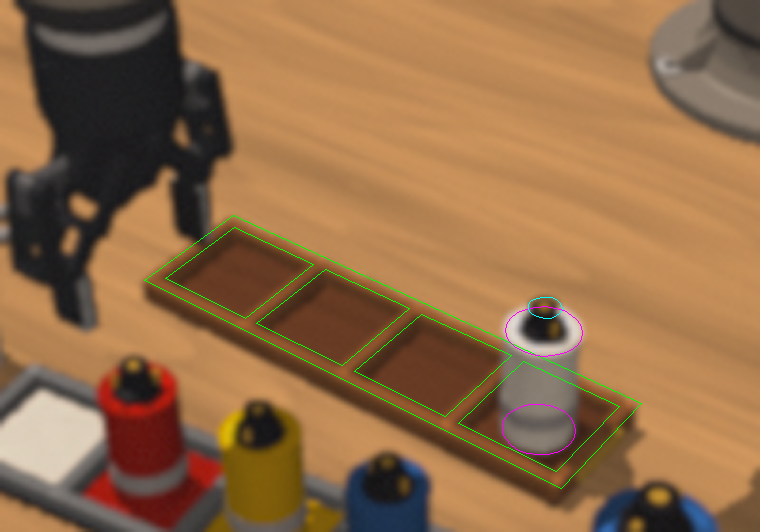

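White stands in the left bay. Descending on red.

Request:
move_arm([
  {"fingers": 85, "translation": [3, -1, -20], "turn": 0},
  {"fingers": 85, "translation": [0, 0, -25], "turn": 0},
  {"fingers": 85, "translation": [0, 0, -25], "turn": 0},
  {"fingers": 85, "translation": [0, 0, -25], "turn": 0},
  {"fingers": 85, "translation": [0, 0, -4], "turn": 0},
  {"fingers": 85, "translation": [0, 0, 0], "turn": 0},
  {"fingers": 85, "translation": [0, 0, 0], "turn": 0},
])

```text
t: 17.92
eef_pos: [0.6601, -0.0991, 0.0329]
tool_rot: [0.0, 1.0, 0.001, 0.001]
contact_force: [-0.2, 0.4, 0.4]
gripper_width: 0.996
```

```bash
python3 grip.py pics/k8.png "(.661,-.104)"
```

```text
[ 0.66006821 -0.09913949  0.03286842] [-0.19954846  0.40365164  0.42385551] 0.9958944618277931 17.925
```

View pics/k8.png

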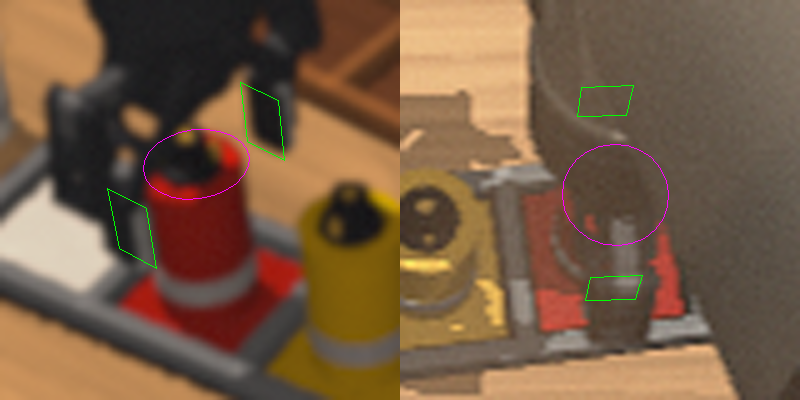

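Looks aligned. Closing with a 2 mm drop.

Request:
move_arm([
  {"fingers": 85, "translation": [-1, 1, -2], "turn": 0},
  {"fingers": 30, "translation": [0, 0, 0], "turn": 0},
  {"fingers": 30, "translation": [0, 0, 0], "turn": 0},
  {"fingers": 30, "translation": [0, 0, 0], "turn": 0},
  {"fingers": 30, "translation": [0, 0, 0], "turn": 0},
  {"fingers": 30, "translation": [0, 0, 0], "turn": 0},
])

```text
t: 18.77
eef_pos: [0.6594, -0.0981, 0.0305]
tool_rot: [-0.0, 1.0, 0.001, 0.001]
contact_force: [2.6, 0.2, 3.7]
gripper_width: 0.526
```

Request:
move_arm([
  {"fingers": 30, "translation": [0, 0, 10], "turn": 0},
  {"fingers": 30, "translation": [0, 0, 35], "turn": 0},
  {"fingers": 30, "translation": [0, 0, 40], "turn": 0},
  {"fingers": 30, "translation": [-10, 0, 40], "turn": 0},
  {"fingers": 30, "translation": [-34, 16, 0], "turn": 0},
  {"fingers": 30, "translation": [-34, 16, 0], "turn": 0},
  {"fingers": 30, "translation": [-34, 16, 0], "turn": 0},
  {"fingers": 30, "translation": [-34, 16, 0], "turn": 0},
  {"fingers": 30, "translation": [-33, 16, 0], "turn": 0},
  {"fingers": 30, "translation": [0, 0, 0], "turn": 0},
])

```text
t: 20.02
eef_pos: [0.475, -0.0175, 0.1541]
tool_rot: [0.0, 1.0, 0.002, -0.003]
contact_force: [0.5, -0.4, -3.1]
gripper_width: 0.528
```

Request:
move_arm([
  {"fingers": 30, "translation": [0, 0, -30], "turn": 0},
  {"fingers": 30, "translation": [0, 0, -40], "turn": 0},
  {"fingers": 30, "translation": [0, 0, -35], "turn": 0},
  {"fingers": 30, "translation": [0, 0, -8], "turn": 0},
  {"fingers": 30, "translation": [0, 0, 0], "turn": 0},
])

```text
t: 20.65
eef_pos: [0.4793, -0.0183, 0.0419]
tool_rot: [0.0, 1.0, 0.001, -0.0]
contact_force: [-0.2, -0.6, -1.4]
gripper_width: 0.529
```

```bash
python3 pl.py pics/k9.png "((.4826,-.024),.018)"
```

```text
[ 0.47928333 -0.01834324  0.04189364] [-0.15799685 -0.633389   -1.36080984] 0.5290464393467926 20.65
```

View pics/k9.png

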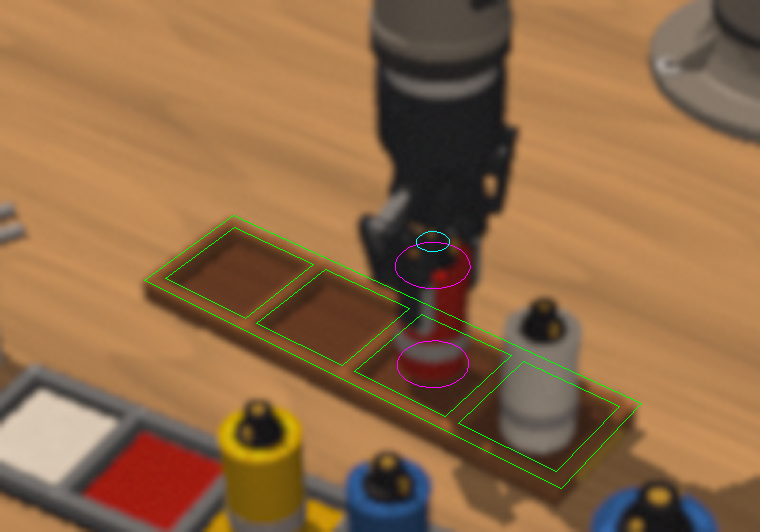

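Lower to about .0275: −14 mm.

Request:
move_arm([
  {"fingers": 30, "translation": [0, 0, -8], "turn": 0},
  {"fingers": 30, "translation": [0, 0, -3], "turn": 0},
  {"fingers": 30, "translation": [0, 0, -1], "turn": 0},
  {"fingers": 30, "translation": [0, 0, -1], "turn": 0},
  {"fingers": 30, "translation": [0, 0, 0], "turn": 0},
])

```text
t: 21.32
eef_pos: [0.4792, -0.0181, 0.0288]
tool_rot: [-0.0, 1.0, 0.001, 0.0]
contact_force: [-0.2, 0.1, -3.5]
gripper_width: 0.527
```

Request:
move_arm([
  {"fingers": 30, "translation": [0, 0, -1], "turn": 0},
  {"fingers": 30, "translation": [0, 0, 0], "turn": 0},
])

```text
t: 21.58
eef_pos: [0.4792, -0.0182, 0.0278]
tool_rot: [0.0, 1.0, 0.001, -0.0]
contact_force: [0.3, -0.1, -2.5]
gripper_width: 0.525
```

Request:
move_arm([
  {"fingers": 30, "translation": [0, 0, -0.7], "turn": 0},
  {"fingers": 30, "translation": [0, 0, 0], "turn": 0},
])

```text
t: 21.82
eef_pos: [0.4794, -0.0181, 0.0274]
tool_rot: [0.0, 1.0, 0.001, 0.0]
contact_force: [-1.8, -0.7, 3.3]
gripper_width: 0.528
```

Request:
move_arm([
  {"fingers": 85, "translation": [0, 0, 0], "turn": 0},
  {"fingers": 85, "translation": [0, 0, 0], "turn": 0},
  {"fingers": 85, "translation": [0, 0, 0], "turn": 0},
  {"fingers": 85, "translation": [0, 0, 0], "turn": 0},
  {"fingers": 85, "translation": [0, 0, 15], "turn": 0},
  {"fingers": 85, "translation": [0, 0, 40], "turn": 0},
  {"fingers": 85, "translation": [0, 0, 50], "turn": 0},
  {"fingers": 85, "translation": [0, 0, 0], "turn": 0},
])

```text
t: 22.82
eef_pos: [0.4824, -0.0179, 0.1366]
tool_rot: [0.0, 1.0, 0.001, 0.004]
contact_force: [0.5, 0.6, -0.7]
gripper_width: 0.994
```

Request:
move_arm([
  {"fingers": 85, "translation": [29, 0, 0], "turn": 0},
  {"fingers": 85, "translation": [29, 0, 0], "turn": 0},
  {"fingers": 85, "translation": [29, 0, 0], "turn": 0},
  {"fingers": 85, "translation": [29, 1, 0], "turn": 0},
  {"fingers": 85, "translation": [29, 1, 0], "turn": 0},
  {"fingers": 85, "translation": [28, 1, 0], "turn": 0},
  {"fingers": 85, "translation": [0, 0, 0], "turn": 0},
  {"fingers": 85, "translation": [0, 0, 0], "turn": 0},
])

```text
t: 23.82
eef_pos: [0.6512, -0.0152, 0.1316]
tool_rot: [0.0, 1.0, 0.001, -0.001]
contact_force: [-0.1, 0.8, -0.8]
gripper_width: 0.994
```

```bash
python3 look.py pics/l1.png
```

```text
[ 0.65119878 -0.01516281  0.13161857] [-0.14401451  0.79637354 -0.83577018] 0.9942179364628373 23.825
```

View pics/l1.png

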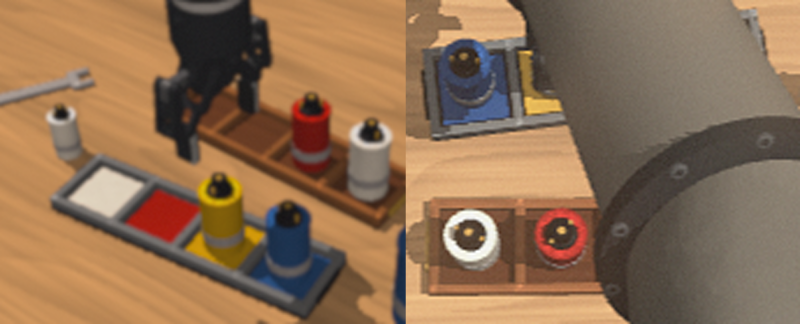

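Red stands in the second bay. Descending on yellow.

Request:
move_arm([
  {"fingers": 85, "translation": [0, 0, -20], "turn": 0},
  {"fingers": 85, "translation": [0, 0, -25], "turn": 0},
  {"fingers": 85, "translation": [0, 0, -25], "turn": 0},
  {"fingers": 85, "translation": [0, 0, -25], "turn": 0},
  {"fingers": 85, "translation": [0, 0, -6], "turn": 0},
  {"fingers": 85, "translation": [0, 0, 0], "turn": 0},
  {"fingers": 85, "translation": [0, 0, 0], "turn": 0},
])

```text
t: 24.8
eef_pos: [0.6529, -0.0151, 0.0321]
tool_rot: [-0.0, 1.0, 0.001, 0.001]
contact_force: [0.3, 0.5, 0.5]
gripper_width: 0.996
```

```bash
python3 grip.py pics/l2.png "(.6545,-.021)"
```

```text
[ 0.65294078 -0.01510471  0.03206854] [0.2755929  0.49075542 0.54396919] 0.9957723712873904 24.8
```

View pics/l2.png

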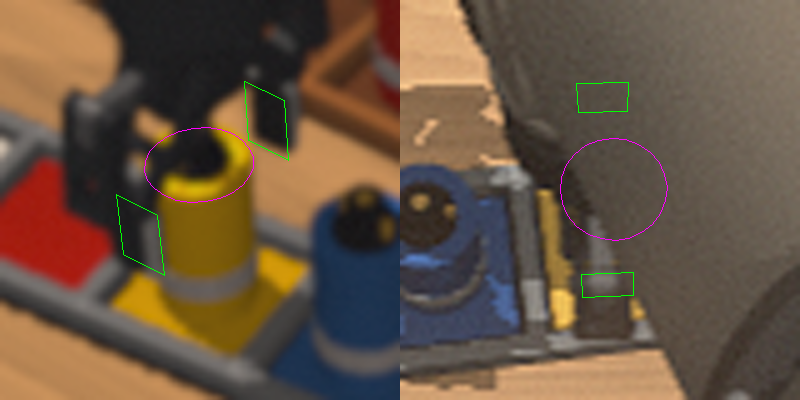

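Request:
move_arm([
  {"fingers": 85, "translation": [0, 0, -1], "turn": 0},
  {"fingers": 30, "translation": [0, 0, 0], "turn": 0},
  {"fingers": 30, "translation": [0, 0, 0], "turn": 0},
  {"fingers": 30, "translation": [0, 0, 0], "turn": 0},
  {"fingers": 30, "translation": [0, 0, 0], "turn": 0},
  {"fingers": 30, "translation": [0, 0, 0], "turn": 0},
])

```text
t: 25.65
eef_pos: [0.6522, -0.0151, 0.0303]
tool_rot: [0.0, 1.0, 0.001, -0.0]
contact_force: [-2.3, -0.6, 4.8]
gripper_width: 0.526
```

Request:
move_arm([
  {"fingers": 30, "translation": [0, 0, 10], "turn": 0},
  {"fingers": 30, "translation": [0, 0, 35], "turn": 0},
  {"fingers": 30, "translation": [0, 0, 40], "turn": 0},
  {"fingers": 30, "translation": [-8, 0, 40], "turn": 0},
  {"fingers": 30, "translation": [-33, -17, 0], "turn": 0},
  {"fingers": 30, "translation": [-33, -17, 0], "turn": 0},
  {"fingers": 30, "translation": [-33, -17, 0], "turn": 0},
  {"fingers": 30, "translation": [-33, -17, 0], "turn": 0},
  {"fingers": 30, "translation": [-34, -17, 0], "turn": 0},
  {"fingers": 30, "translation": [0, 0, 0], "turn": 0},
])

```text
t: 26.9
eef_pos: [0.4749, -0.1021, 0.1547]
tool_rot: [0.001, 1.0, -0.001, -0.002]
contact_force: [0.7, -0.2, -4.7]
gripper_width: 0.522
```

Request:
move_arm([
  {"fingers": 30, "translation": [0, 0, -30], "turn": 0},
  {"fingers": 30, "translation": [0, 0, -40], "turn": 0},
  {"fingers": 30, "translation": [0, 0, -35], "turn": 0},
  {"fingers": 30, "translation": [0, 0, -8], "turn": 0},
  {"fingers": 30, "translation": [0, 0, 0], "turn": 0},
])

```text
t: 27.52
eef_pos: [0.4788, -0.0998, 0.0424]
tool_rot: [-0.0, 1.0, 0.001, 0.0]
contact_force: [0.2, -0.0, -4.5]
gripper_width: 0.526
```

```bash
python3 pl.py pics/l3.png "((.4804,-.106),.018)"
```

```text
[ 0.47882556 -0.099785    0.04237344] [ 0.17685349 -0.02079402 -4.47747253] 0.526420600658878 27.525
```

View pics/l3.png

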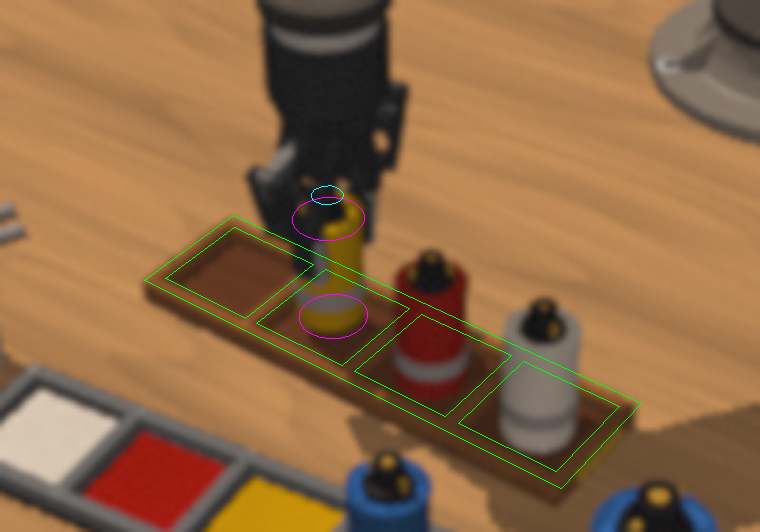

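Request:
move_arm([
  {"fingers": 30, "translation": [0, 0, -8], "turn": 0},
  {"fingers": 30, "translation": [0, 0, -4], "turn": 0},
  {"fingers": 30, "translation": [0, 0, -1], "turn": 0},
  {"fingers": 30, "translation": [0, 0, -1], "turn": 0},
  {"fingers": 30, "translation": [0, 0, 0], "turn": 0},
])

```text
t: 28.2
eef_pos: [0.4783, -0.1002, 0.0282]
tool_rot: [0.0, 1.0, 0.001, 0.0]
contact_force: [-0.6, 0.0, -3.3]
gripper_width: 0.526
```

Request:
move_arm([
  {"fingers": 30, "translation": [0, 0, -1], "turn": 0},
  {"fingers": 30, "translation": [0, 0, 0], "turn": 0},
])

```text
t: 28.45
eef_pos: [0.4784, -0.1002, 0.0273]
tool_rot: [0.0, 1.0, 0.001, 0.0]
contact_force: [-0.7, 0.1, -1.5]
gripper_width: 0.528
```

Request:
move_arm([
  {"fingers": 30, "translation": [0, 0, -0.6], "turn": 0},
  {"fingers": 30, "translation": [0, 0, 0], "turn": 0},
])

```text
t: 28.7
eef_pos: [0.4784, -0.1002, 0.0272]
tool_rot: [0.0, 1.0, 0.001, 0.0]
contact_force: [-3.2, 0.5, 7.2]
gripper_width: 0.524
```

Request:
move_arm([
  {"fingers": 85, "translation": [0, 0, 0], "turn": 0},
  {"fingers": 85, "translation": [0, 0, 0], "turn": 0},
  {"fingers": 85, "translation": [0, 0, 0], "turn": 0},
  {"fingers": 85, "translation": [0, 0, 0], "turn": 0},
  {"fingers": 85, "translation": [0, 0, 15], "turn": 0},
  {"fingers": 85, "translation": [0, 0, 40], "turn": 0},
  {"fingers": 85, "translation": [0, 0, 50], "turn": 0},
  {"fingers": 85, "translation": [0, 0, 0], "turn": 0},
])

```text
t: 29.7
eef_pos: [0.4814, -0.1004, 0.1361]
tool_rot: [0.001, 1.0, 0.001, 0.004]
contact_force: [0.6, -0.2, -1.1]
gripper_width: 0.992
```

Request:
move_arm([
  {"fingers": 85, "translation": [28, 27, 0], "turn": 0},
  {"fingers": 85, "translation": [28, 27, 0], "turn": 0},
  {"fingers": 85, "translation": [28, 27, 0], "turn": 0},
  {"fingers": 85, "translation": [28, 27, 0], "turn": 0},
  {"fingers": 85, "translation": [28, 27, 0], "turn": 0},
  {"fingers": 85, "translation": [26, 26, 0], "turn": 0},
  {"fingers": 85, "translation": [0, 0, 0], "turn": 0},
  {"fingers": 85, "translation": [0, 0, 0], "turn": 0},
])

```text
t: 30.7
eef_pos: [0.6434, 0.0601, 0.131]
tool_rot: [0.0, 1.0, 0.001, -0.001]
contact_force: [0.1, 0.2, -0.7]
gripper_width: 0.992
```

```bash
python3 look.py pics/m1.png
```

```text
[0.64337839 0.06009961 0.13097426] [ 0.08258861  0.19915887 -0.65672927] 0.9920071640649282 30.7
```

View pics/m1.png

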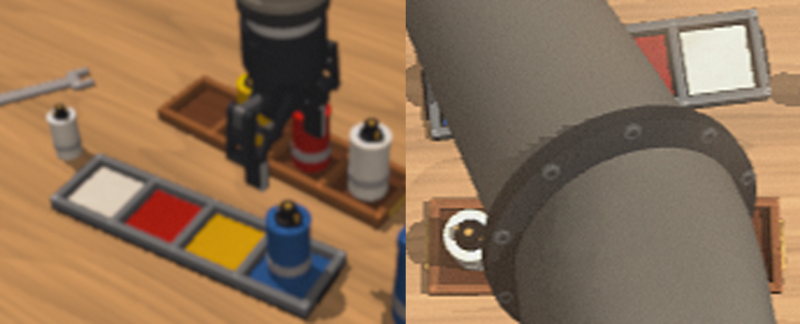

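Request:
move_arm([
  {"fingers": 85, "translation": [0, 0, -20], "turn": 0},
  {"fingers": 85, "translation": [0, 0, -25], "turn": 0},
  {"fingers": 85, "translation": [0, 0, -25], "turn": 0},
  {"fingers": 85, "translation": [0, 0, -25], "turn": 0},
  {"fingers": 85, "translation": [0, 0, -6], "turn": 0},
  {"fingers": 85, "translation": [0, 0, 0], "turn": 0},
  {"fingers": 85, "translation": [0, 0, 0], "turn": 0},
])

```text
t: 31.68
eef_pos: [0.6449, 0.0609, 0.0315]
tool_rot: [-0.0, 1.0, 0.001, 0.001]
contact_force: [-0.1, 1.1, 0.5]
gripper_width: 0.996
```

```bash
python3 grip.py pics/m2.png "(.647,.055)"
```

```text
[0.64493626 0.06089818 0.03146366] [-0.05518189  1.13642324  0.53479457] 0.9960622090554766 31.675
```

View pics/m2.png

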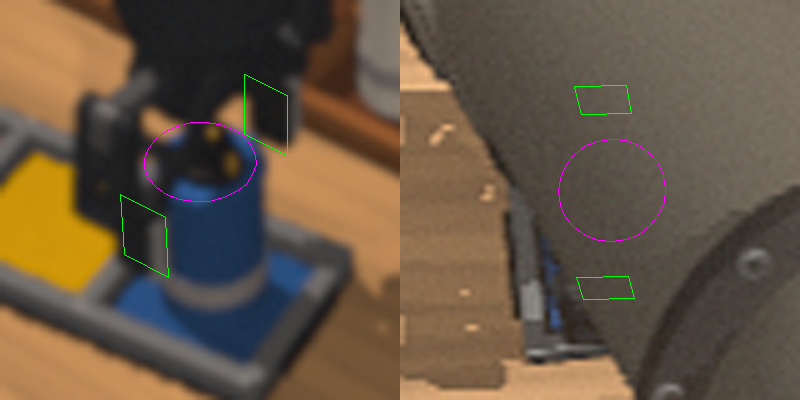

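Request:
move_arm([
  {"fingers": 85, "translation": [0, 3, -1], "turn": 0},
  {"fingers": 30, "translation": [0, 0, 0], "turn": 0},
  {"fingers": 30, "translation": [0, 0, 0], "turn": 0},
  {"fingers": 30, "translation": [0, 0, 0], "turn": 0},
  {"fingers": 30, "translation": [0, 0, 0], "turn": 0},
  {"fingers": 30, "translation": [0, 0, 0], "turn": 0},
])

```text
t: 32.52
eef_pos: [0.6446, 0.0639, 0.0298]
tool_rot: [-0.0, 1.0, 0.001, 0.0]
contact_force: [0.7, 0.3, 2.3]
gripper_width: 0.525
```

Request:
move_arm([
  {"fingers": 30, "translation": [0, 0, 10], "turn": 0},
  {"fingers": 30, "translation": [0, 0, 35], "turn": 0},
  {"fingers": 30, "translation": [0, 0, 40], "turn": 0},
  {"fingers": 30, "translation": [0, 0, 45], "turn": 0},
  {"fingers": 30, "translation": [-9, -15, 0], "turn": 0},
  {"fingers": 30, "translation": [-27, -38, 0], "turn": 0},
  {"fingers": 30, "translation": [-27, -38, 0], "turn": 0},
  {"fingers": 30, "translation": [-27, -38, 0], "turn": 0},
  {"fingers": 30, "translation": [-27, -38, 0], "turn": 0},
  {"fingers": 30, "translation": [-27, -38, 0], "turn": 0},
])

```text
t: 33.78
eef_pos: [0.4971, -0.1428, 0.158]
tool_rot: [-0.0, 1.0, 0.001, -0.002]
contact_force: [-0.5, -0.6, -3.8]
gripper_width: 0.531
```

Request:
move_arm([
  {"fingers": 30, "translation": [-25, -40, 0], "turn": 0},
  {"fingers": 30, "translation": [0, 0, 0], "turn": 0},
  {"fingers": 30, "translation": [0, 0, -30], "turn": 0},
  {"fingers": 30, "translation": [0, 0, -40], "turn": 0},
  {"fingers": 30, "translation": [0, 0, -35], "turn": 0},
  {"fingers": 30, "translation": [0, 0, -13], "turn": 0},
  {"fingers": 30, "translation": [0, 0, 0], "turn": 0},
  {"fingers": 30, "translation": [0, 0, 0], "turn": 0},
])

```text
t: 34.78
eef_pos: [0.4762, -0.1813, 0.0426]
tool_rot: [0.0, 1.0, 0.001, 0.001]
contact_force: [-0.5, 0.3, -2.9]
gripper_width: 0.527
```

```bash
python3 pl.py pics/m3.png "((.478,-.188),.018)"
```

```text
[ 0.47622022 -0.18126943  0.04261423] [-0.49445554  0.30996874 -2.88174388] 0.5266270459918758 34.775
```

View pics/m3.png

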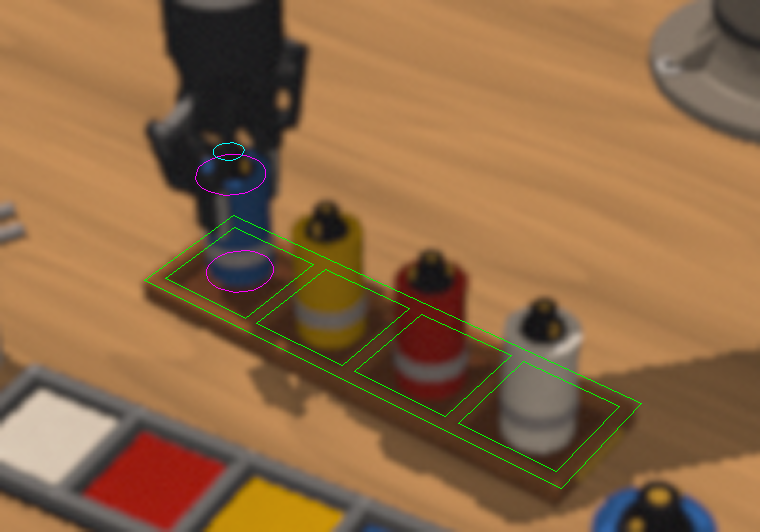

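Good fit. Lowering.

Request:
move_arm([
  {"fingers": 30, "translation": [0, 0, -8], "turn": 0},
  {"fingers": 30, "translation": [0, 0, -4], "turn": 0},
  {"fingers": 30, "translation": [0, 0, -1], "turn": 0},
  {"fingers": 30, "translation": [0, 0, -1], "turn": 0},
  {"fingers": 30, "translation": [0, 0, 0], "turn": 0},
])

```text
t: 35.45
eef_pos: [0.4753, -0.1811, 0.0275]
tool_rot: [-0.0, 1.0, 0.001, 0.0]
contact_force: [0.1, 0.2, -3.6]
gripper_width: 0.524
```

Request:
move_arm([
  {"fingers": 30, "translation": [0, 0, -0.7], "turn": 0},
  {"fingers": 30, "translation": [0, 0, 0], "turn": 0},
])

```text
t: 35.7
eef_pos: [0.4753, -0.1811, 0.0268]
tool_rot: [-0.0, 1.0, 0.001, 0.0]
contact_force: [-0.2, -1.1, -3.9]
gripper_width: 0.529
```

Request:
move_arm([
  {"fingers": 30, "translation": [0, 0, -0.7], "turn": 0},
  {"fingers": 30, "translation": [0, 0, 0], "turn": 0},
])

```text
t: 35.95
eef_pos: [0.4753, -0.1812, 0.0267]
tool_rot: [0.0, 1.0, 0.001, 0.0]
contact_force: [-1.6, 0.8, 6.3]
gripper_width: 0.525
```

Contact. I release, rise and move away to the right, high above the wrench.

Request:
move_arm([
  {"fingers": 85, "translation": [0, 0, 0], "turn": 0},
  {"fingers": 85, "translation": [0, 0, 0], "turn": 0},
  {"fingers": 85, "translation": [0, 0, 0], "turn": 0},
  {"fingers": 85, "translation": [0, 0, 0], "turn": 0},
  {"fingers": 85, "translation": [0, 0, 15], "turn": 0},
  {"fingers": 85, "translation": [0, 0, 40], "turn": 0},
  {"fingers": 85, "translation": [0, 0, 50], "turn": 0},
  {"fingers": 85, "translation": [0, 0, 40], "turn": 0},
  {"fingers": 85, "translation": [0, 0, 20], "turn": 0},
])

```text
t: 37.08
eef_pos: [0.4764, -0.1813, 0.1947]
tool_rot: [0.001, 1.0, 0.001, 0.002]
contact_force: [0.7, 0.0, -0.8]
gripper_width: 0.996
```

Request:
move_arm([
  {"fingers": 85, "translation": [-10, -40, 0], "turn": 0},
  {"fingers": 85, "translation": [-10, -40, 0], "turn": 0},
  {"fingers": 85, "translation": [-10, -40, 0], "turn": 0},
  {"fingers": 85, "translation": [-10, -40, 0], "turn": 0},
  {"fingers": 85, "translation": [-10, -40, 0], "turn": 0},
  {"fingers": 85, "translation": [-10, -40, 0], "turn": 0},
  {"fingers": 85, "translation": [-10, -40, 0], "turn": 0},
  {"fingers": 85, "translation": [-10, -40, 0], "turn": 0},
  {"fingers": 85, "translation": [0, 0, 0], "turn": 0},
])

```text
t: 38.2
eef_pos: [0.3927, -0.5048, 0.1918]
tool_rot: [0.001, 1.0, -0.002, -0.0]
contact_force: [-0.7, 0.0, 0.1]
gripper_width: 0.993
```

```bash
python3 - <<'E'
from ov import *
rack=(.4815,-.065,-.027)
coils=[((.485,.058),.006),((.4826,-.024),.006),((.4804,-.106),.006),((.478,-.188),.006)]
overlay("top",None,rack,coils,"pics/z1.png",(200,130,400,280),4)
im=read_camera("scene");cv2.imwrite("pics/z2.png",im);cv2.imwrite("pics/z3.png",read_camera("top"))
E
```

```text
(no output)
```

View pics/z1.png

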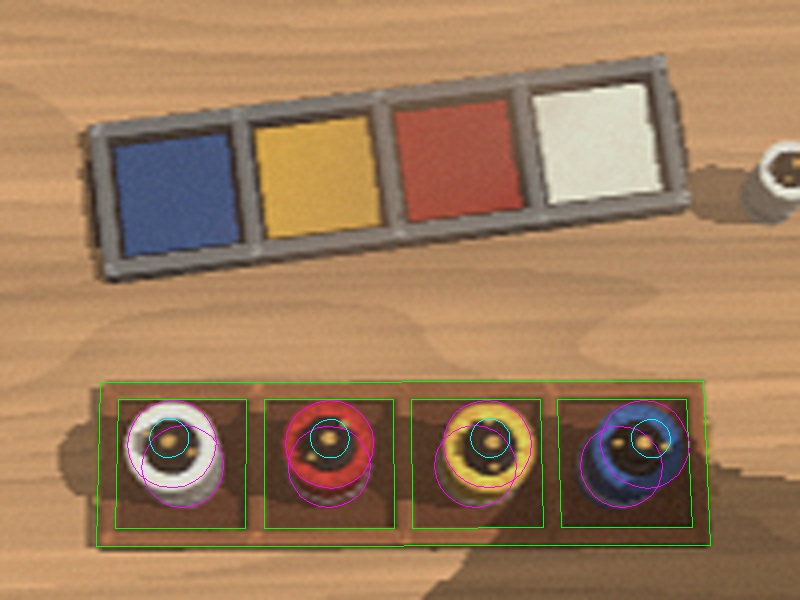

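View pics/z2.png

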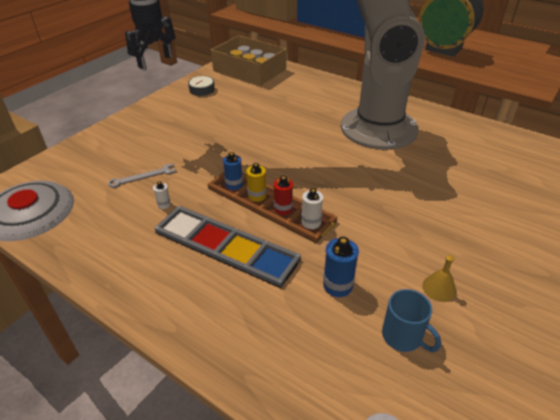

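View pics/z3.png

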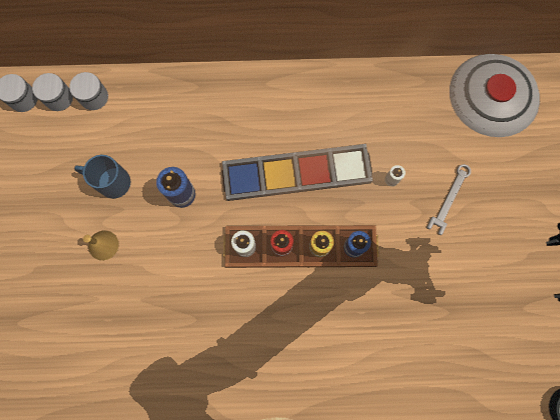

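All four coils stand upright in their bays, clear of the walls. The bell, wrench, mug and both look-alikes are at the same pixels as at the start.

```bash
python3 -c "
from station import *
print(hand_in(), get_obs()['t'])"
```

```text
the job is handed in; nothing more can be done
the job is handed in; nothing more can be done
```

The four coils from the tray now stand in the rack in reverse order. Seen from the robot, the row reads white, red, yellow, blue from left to right. I left the larger blue and smaller white look-alikes alone, and handed in at about 38 s of the 102 s allowed.

**Final checks:**
- In the last pictures from both cameras every coil is upright in its own bay, clear of the walls. The gripper is open and well away.
- The bell, wrench, mug and look-alikes appear at the same pixels as at the start.
- At every set-down I lowered the coil until the force reading showed contact, at most about 7 N, before opening the gripper.

**What disagreed:**
- **Reported tool position:** the fingertips in the images sat about 22 mm higher and 2 to 3 mm to the side of the reported TCP. I confirmed the height by lowering the shut fingers to a reported −13 mm with no table contact, then corrected all moves for it.
- **Scene camera:** tall objects such as the coil tops appeared about 2 pixels lower than the calibration predicted.
- **Rack yaw:** the two views differed by about 0.02 rad, so I used the mean.

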